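Load the nippers and start the steriliser

TASK

First take the cream jar off the steriliser's keys and stand it upright, wholly on the cork coaster. Then lay the steel nippers flat on the floor of the open steriliser drawer, beside the tweezers that are already there, push the drawer fully shut, and last press the flat green start key, firmly but without leaning hard on it, for about half a second, then let it come up. Do not press the red or grey key, do not tip the jar over, and leave the other things on the counter where they are and the tweezers in the drawer.

Things in the scene. Friction and masses are not known exactly. Their poses are not given: they have to be found in the camera images.
- sterilizer: White instrument steriliser box fixed on the counter: 260 mm deep (x), 300 mm wide (y), 125 mm high. Origin at counter level under the middle of its front face; x points from the front face into the box (roughly away from the robot), y to its left, z up. Its purple-fronted drawer comes out towards -x. Three flat keys lie in a row along y on a black strip on its flat top, near the front edge.
- drawer (a joint): How far the steriliser's drawer is open, m: 0 fully shut, 0.155 fully open; it starts 0.125 to 0.15 open. It slides with 1 to 2 N of friction, has no spring and stays where it is left.
- drawer_front (a point): Middle of the top edge of the drawer front's outer face, 105 mm above the counter; moves with the drawer; axes as the steriliser's. The purple front is 286 mm wide, 12 mm thick, from 22 to 105 mm above the counter; a grey pull lip, 130 mm long, 10 mm thick, stands 18 mm out of it, 11 mm below the top edge. When shut, this point is 12 mm in front of the steriliser's front face.
- drawer_tray (a point): Centre of the floor of the drawer's open steel tray, 30 mm above the counter, 100 mm behind point drawer_front; moves with the drawer; axes as the steriliser's. Inside the tray measures 176 mm (x) by 222 mm (y); walls 30 mm high, but the purple front is 75 mm above the floor. The rear of the tray lies under the box's top.
- nippers: Steel cuticle nippers lying flat on the counter (one rigid piece), 108 mm long, 12 mm thick, 70 g. Origin on the underside of the solid block at the pivot, the place to grip: 30 mm long (x), 16 mm wide (y), 12 mm high. x points to the jaws, which end 41 mm from the origin; the two handles run towards -x to 67 mm from it and spread to 37 mm overall. Balances within 15 mm of the origin.
- tweezers: Slim steel tweezers already lying in the drawer tray, 88 mm long (along x, roughly along the drawer), 12 mm wide, 8 mm high; origin at the centre of the underside. They lie anywhere from the left to the right part of the tray and stay there.
- jar: Small cream jar, amber with a white lid, a plain upright cylinder 50 mm across and 48 mm tall, about 90 g. Origin at the centre of its underside. At first it stands on the key row of the steriliser, its underside 129 mm above the counter, over or partly over the green key.
- coaster: Round cork coaster fixed to the counter, 100 mm across, 6 mm thick; origin at the centre of its underside.
- key_start_top (a point): Centre of the top of the green start key, the middle one of the three, 45 mm behind the steriliser's front face, 129 mm above the counter. A flat membrane key, 26 mm (x) by 30 mm (y), standing 4 mm proud of the top. Keys are 52 mm apart, centre to centre.
- key_start (a joint): How far the green start key is pressed down, m: 0 up, 0.002 fully down. It begins to move at 2 N, registers at 1.2 mm (5 N) if held there for 0.3 s, is fully down at 7 N, and springs back. Over 30 N would damage it.
- key_stop (a joint): The same for the red stop key, 52 mm to the steriliser's right (-y) of the green one; not to be pressed.
- key_timer (a joint): The same for the grey timer key, 52 mm to the steriliser's left (+y) of the green one; not to be pressed.
- polish_red: Dark red nail polish bottle, round, 32 mm across, 72 mm tall with its black cap; origin at the centre of its underside; a bystander, leave it alone
- polish_pink: Pink nail polish bottle, round, 32 mm across, 72 mm tall with its black cap; origin at the centre of its underside; a bystander, leave it alone
- polish_teal: Teal nail polish bottle, round, 32 mm across, 72 mm tall with its black cap; origin at the centre of its underside; a bystander, leave it alone
- polish_plum: Plum nail polish bottle, round, 32 mm across, 72 mm tall with its black cap; origin at the centre of its underside; a bystander, leave it alone
- buffer: Lilac nail buffer block, 30 x 90 x 25 mm (long along its y), lying on the counter; origin at the centre of its underside; a bystander, leave it alone
- cream_tin: Flat metal cream tin, 62 mm across, 26 mm tall; origin at the centre of its underside; a bystander, leave it alone
- spray: White spray bottle with a red band, 45 mm across, 110 mm tall; origin at the centre of its underside; a bystander, leave it alone
There are look-alikes about, which are no part of the job. Of the things that look like the jar, the smallest one is meant.

How it is judged:
On the way, in this order (a step that is already met when the one before it is completed fails the run):
1. the jar stands on the coaster, let go (horizontal distance between jar and coaster below 0.025 m and height (world z) of jar below 0.012 m and angle between jar's own z axis and vertical below 0.15 rad and contact force between jar and the fingers below 0.1 N), for 0.2 s.
2. the nippers lie flat in the drawer, let go (x of nippers in the frame of drawer_tray between -0.085 and 0.085 m and y of nippers in the frame of drawer_tray between -0.108 and 0.108 m and z of nippers in the frame of drawer_tray below 0.006 m and angle between nippers's own z axis and vertical below 0.15 rad and contact force between nippers and the fingers below 0.1 N), for 0.2 s.
3. the drawer is fully shut with the nippers in it (value of joint drawer below 0.005 m and x of nippers in the frame of drawer_tray between -0.085 and 0.085 m and y of nippers in the frame of drawer_tray between -0.108 and 0.108 m and z of nippers in the frame of drawer_tray below 0.006 m and angle between nippers's own z axis and vertical below 0.15 rad), for 0.2 s.
4. the green start key is held down by 1.2 mm or more by the gripper, with the drawer shut (value of joint key_start above 0.0012 m and value of joint drawer below 0.005 m and contact force between key_start and the fingers above 3 N), for 0.3 s.
At the end, for the whole second after the job is handed in: The jar stands upright on the coaster (centres within 25 mm), the nippers lie flat on the floor of the drawer's tray, the tweezers are still in the tray, the drawer is shut to within 5 mm, the start key has come up again, and jar and nippers are released and at rest (all of step 1 and all of step 3 and x of tweezers in the frame of drawer_tray between -0.088 and 0.088 m and y of tweezers in the frame of drawer_tray between -0.111 and 0.111 m and z of tweezers in the frame of drawer_tray below 0.012 m and contact force between nippers and the fingers below 0.1 N and value of joint key_start below 0.0006 m and linear speed of each of jar, nippers below 0.02 m/s); the robot touches nothing.
It fails at once if the red stop key is pressed (value of joint key_stop above 0.0012 m).
It fails at once if the grey timer key is pressed (value of joint key_timer above 0.0012 m).
It fails at once if the start key is pressed with more than 30 N (contact force between key_start and anything else above 30 N).
It fails at once if the jar is tipped over (angle between jar's own z axis and vertical above 0.8 rad).
It fails at once if a bystander is moved more than 30 mm or knocked over (distance of any of polish_red, polish_pink, polish_teal, polish_plum, buffer, cream_tin, spray from where it was at the start of the episode above 0.03 m or angle between any of polish_red, polish_pink, polish_teal, polish_plum, buffer, cream_tin, spray's own z axis and vertical above 0.6 rad).
It also fails if it takes over 70 s, if anything falls off the work surface, if the arm or the gripper's body presses on something with over 40 N, if the wrist force passes 120 N, or if a joint passes its speed limit or range.

ROBOT

A 7-joint arm with a two-finger parallel gripper is mounted at the origin on the work surface. World frame = base frame: x ahead of the robot, y to its left, z up, the work surface at z = 0. Lengths are in m, angles in rad, forces in N, time in s.
With the tool pointing down it reaches from about 0.4 to 0.85 m from the base axis. Payload 10.4 kg.
Tool frame: the origin (TCP) lies at the very end of the fingers, on their centre line; the grasp point (between the pads) lies 19 mm behind it; z points along the fingers, y is the direction in which the jaws open and shut (so a half turn about z gives the same grasp; the last joint's range is limited). The gripper opens to 87 mm and grips with 3 to 60 N. Pads are 19 mm wide; open, the fingers measure 117 mm over their backs; the gripper's body (75 mm by 190 mm) begins 51 mm behind the grasp point.
Start: joints at [-1.294, 0.332, -0.065, 1.46, 0.022, 1.35, -0.088], TCP at [0.185, 0.597, 0.187] pointing down, gripper open.
Joint ranges: [-2.6, 2.6], [-0.5, 2.12], [-1.47, 1.34], [0.16, 2.42], [-1.27, 4.41], [0.06, 2.06], [-2.6, 2.6]. Speed limits (rad/s): [2.22, 2.22, 2.79, 2.79, 3.14, 3.14, 3.14].

INTERFACE

Orientations are given as a unit quaternion [w, x, y, z].
In Python, from rig import manip gives the robot as it stands. The module is installed in compiled form; this text tells all that it offers.
- The arm moves only by the shell command python3 -m creep 'ROWS' [OPENING] [FORCE]. ROWS is text: rows parted by semicolons, each of 6 numbers parted by spaces: the shift along the tool's x, y, z each as a share of 3 cm, from -1 to 1, then the turn, a rotation vector about the tool's x, y, z each as a share of 5 degrees, from -1 to 1. A call has 1 to 5 rows; each row shifts and turns the pose as measured when the row begins, along the tool's axes as they then stand; what a row does not reach is not made up. A row lasts 1/12 s, in which the tool goes at most 41.7 mm and 7.16 degrees, less where a joint would pass 70% of its speed; a pose out of reach is approached as far as the arm can. A call with a number of a shift or a turn outside -1 to 1 is refused whole. A call with a gripper value outside its range is refused whole. OPENING is the finger opening in mm, from 0 to 87, set as the call begins (- or left out, the last holds). The fingers move at their own pace and stop on an object; FORCE is the grip in N (left out, the last holds). Time passes only in rows, so rows that do not move let the fingers close. It gives the time, the measured TCP pose, the force and the opening at its end, in the units of the state.
- manip.observe(): the state, without advancing time (a new reading comes with each control period).
- manip.read_camera(name): name is "scene" or "top" or "wrist"; returns the picture (420x560x3 uint8, blue, green, red); there is no depth.
- manip.calibration(name): a dict with "K" (3x3 intrinsics, pixels), "k1" (the pictures are not rectified: a ray, as slopes to the right and down, at radius r is drawn at 1 + k1 r^2 times it, then the intrinsics apply), "view" (4x4, takes a point from world to camera coordinates). Camera axes: x right, y up, looking along -z (the intrinsics and any distortion apply to the point x, -y, -z); pixel columns grow to the right and rows downward; lengths in m; the calibration is good to about 2 mm. A picture is of the moment at which its call begins: read the wrist's pose just before it. calibration takes no time and is no camera call; for the wrist camera it gives the pose at the moment of the call.
- manip.job_done(): hands the job in, once; it reports no verdict.
The state is a dict: "time": time; "joint_positions": joint angles; "qd": joint speeds; "effort": joint torques, N m; "eef_pos": TCP position; "tcp_rot": TCP orientation; "force": force on the tool from outside, world axes, zero at the start; "torque": the same for the moment, N m; "width": finger opening in m.
Only numpy, scipy, OpenCV 4.12 (cv2) and the standard library are available. Lean on these libraries where they do the work, as an engineer would, in place of code of your own. Each camera call takes 0.05 s, during which the arm holds its last target.

## Working session

There is one attempt and no reset: what is moved stays moved. The work goes in short steps, Python scripts to look and compute and a shell command to move; the robot and the scene stay as the last step left them, time stands still between calls to the robot, and variables do not carry over. Pictures are saved under pics/ and viewed, and the job is handed in when it is done.

```bash
mkdir -p pics; ls; python3 - <<'E'
from rig import manip
import cv2,numpy as np
s=manip.observe()
print({k:np.round(v,3) for k,v in s.items()})
for n in ["scene","top","wrist"]:
    c=manip.calibration(n); print(n,np.round(c["K"],1).tolist(),c["k1"],np.round(c["view"],3).tolist())
    cv2.imwrite(f"pics/{n}0.png",manip.read_camera(n))
E
```

```text
pics
{'time': np.float64(0.0), 'joint_positions': array([-1.294,  0.333, -0.065,  1.461,  0.022,  1.35 , -0.088]), 'qd': array([ 0.001,  0.   , -0.001,  0.001,  0.001, -0.   ,  0.   ]), 'effort': array([-0.0000e+00, -6.2328e+01,  2.4000e-02, -3.8986e+01, -6.1000e-02,
        4.0000e-02,  0.0000e+00]), 'eef_pos': array([0.184, 0.597, 0.186]), 'tcp_rot': array([-0.   ,  0.149,  0.989, -0.001]), 'force': array([ 0.452, -0.65 ,  0.144]), 'torque': array([0.042, 0.009, 0.042]), 'width': np.float64(0.087)}
scene [[456.1, 0.0, 279.8], [0.0, 456.1, 209.7], [0.0, 0.0, 1.0]] -0.0016117782784498221 [[0.618, 0.786, -0.007, -0.327], [-0.438, 0.352, 0.827, 0.157], [0.653, -0.508, 0.562, -1.531], [0.0, 0.0, 0.0, 1.0]]
top [[542.9, 0.0, 277.4], [0.0, 542.9, 213.3], [0.0, 0.0, 1.0]] -0.07809111788703313 [[-0.002, -1.0, -0.005, 0.014], [0.99, -0.002, 0.139, -0.547], [-0.139, -0.005, 0.99, -1.621], [0.0, 0.0, 0.0, 1.0]]
wrist [[343.9, 0.0, 283.1], [0.0, 343.9, 203.3], [0.0, 0.0, 1.0]] -0.06863950100737251 [[0.295, 0.956, -0.001, -0.623], [-0.918, 0.283, -0.277, 0.034], [-0.265, 0.082, 0.961, -0.39], [0.0, 0.0, 0.0, 1.0]]
```

View pics/scene0.png

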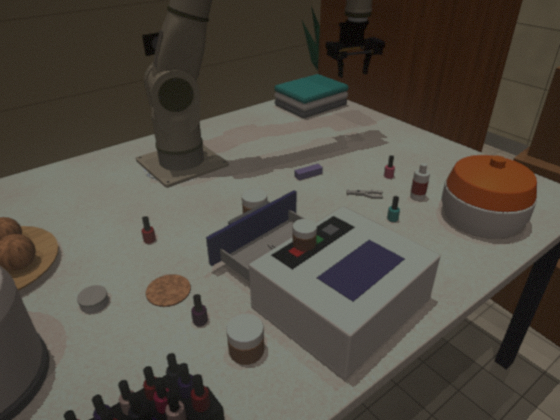

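View pics/top0.png

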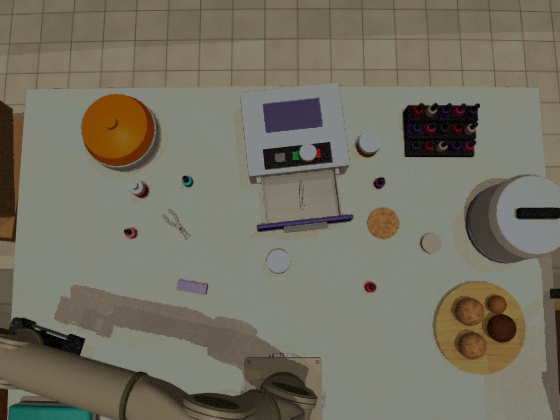

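View pics/wrist0.png

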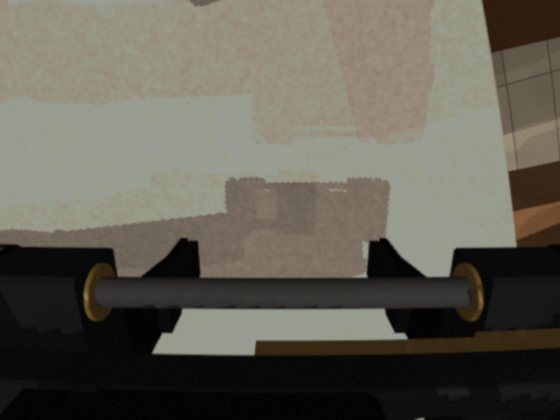

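Jar candidates in the top picture are the lid on the keys at (308,153), the lid in front of the drawer at (278,261), and the larger lid right of the box at (369,143). Nippers at about (177,223), coaster at (383,223). The jar is described as standing on the keys and smallest, so I choose (308,153) and check it in a crop.

```bash
cat > h.py <<'E'
import numpy as np,cv2
from rig import manip
def und(c,px):
    px=np.asarray(px,float).reshape(-1,2);K=c["K"]
    d=np.stack([(px[:,0]-K[0][2])/K[0][0],(px[:,1]-K[1][2])/K[1][1]],1)
    u=d.copy()
    for _ in range(20): u=d/(1+c["k1"]*(u**2).sum(1,keepdims=True))
    return u
def ray(c,px):
    u=und(c,px);V=np.asarray(c["view"]);R=V[:3,:3];o=-R.T@V[:3,3]
    d=np.c_[u[:,0],-u[:,1],-np.ones(len(u))]@R
    return o,d
def plane(c,px,z):
    o,d=ray(c,px);return o+d*((z-o[2])/d[:,2])[:,None]
def proj(c,P):
    P=np.asarray(P,float).reshape(-1,3);V=np.asarray(c["view"]);K=c["K"]
    q=P@V[:3,:3].T+V[:3,3];u=np.c_[q[:,0]/-q[:,2],-q[:,1]/-q[:,2]]
    u=u*(1+c["k1"]*(u**2).sum(1,keepdims=True))
    return np.c_[u[:,0]*K[0][0]+K[0][2],u[:,1]*K[1][1]+K[1][2]]
E
python3 - <<'E'
import cv2,numpy as np
t=cv2.imread('pics/top0.png'); s=cv2.imread('pics/scene0.png')
g=lambda i:np.clip(255*(i/255.)**0.6,0,255).astype(np.uint8)
cv2.imwrite('pics/topA.png',cv2.resize(g(t[75:285,230:400]),None,fx=3.5,fy=2.8 if 0 else 2.85*1,interpolation=cv2.INTER_CUBIC) if 0 else cv2.resize(g(t[80:280,235:405]),None,fx=3,fy=3,interpolation=cv2.INTER_CUBIC))
cv2.imwrite('pics/topB.png',cv2.resize(g(t[165:305,110:230]),None,fx=4,fy=4,interpolation=cv2.INTER_CUBIC))
cv2.imwrite('pics/scA.png',cv2.resize(g(s[180:380,190:450]),None,fx=3,fy=3,interpolation=cv2.INTER_CUBIC))
E
```

```text
(no output)
```

View pics/topA.png

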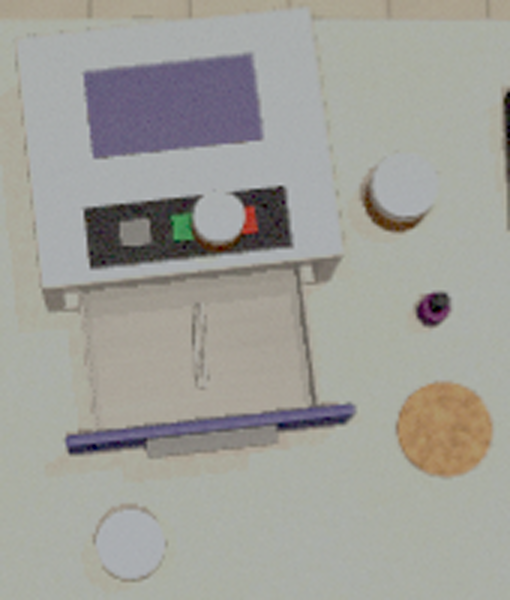

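View pics/topB.png

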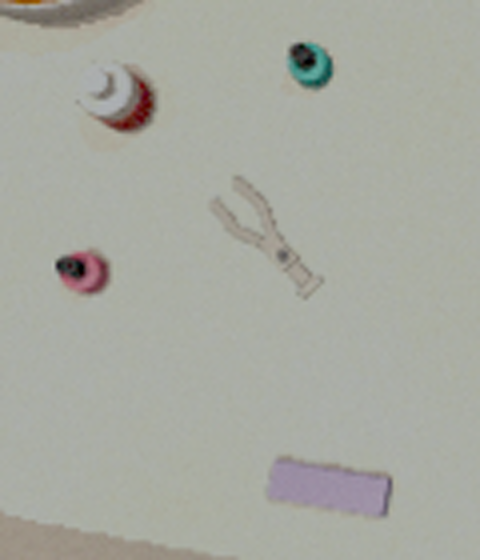

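View pics/scA.png

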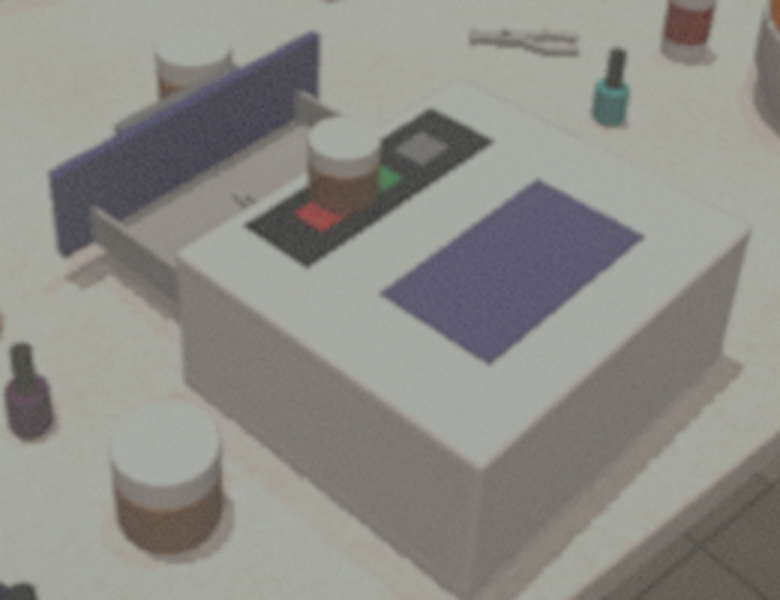

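```bash
cat > m1.py <<'E'
from h import *
T=manip.calibration("top");S=manip.calibration("scene")
A=lambda u,v:(235+(u+.5)/3-.5,80+(v+.5)/3-.5)
B=lambda u,v:(110+(u+.5)/4-.5,165+(v+.5)/4-.5)
C=lambda u,v:(190+(u+.5)/3-.5,180+(v+.5)/3-.5)
r=lambda x:np.round(x,4).tolist()
box=plane(T,[A(18,40),A(307,10),A(341,256),A(44,290)],.125);print('box top',r(box))
bs=plane(S,[C(180,257),C(457,82),C(749,232),C(481,468)],.125);print('box scene FR,FL,BL,BR',r(bs))
print('strip T',r(plane(T,[A(84,208),A(286,186),A(291,246),A(91,268)],.1255)))
print('strip S',r(plane(S,[C(246,226),C(431,109),C(494,141),C(307,267)],.1255)))
print('grey T',r(plane(T,[A(135,232)],.129)),'S',r(plane(S,[C(422,148)],.129)))
print('jar T',r(plane(T,[A(219,218)],.177)),'S',r(plane(S,[C(344,138)],.177)))
print('coaster T',r(plane(T,[A(444,429)],.006)))
print('front top edge T',r(plane(T,[A(67,438),A(352,405)],.105)),'S',r(plane(S,[C(51,172),C(318,33)],.105)))
print('tweez T',r(plane(T,[A(201,303),A(204,388)],.034)))
print('nip jaws/pivot/handles',r(plane(T,[B(312,288),B(284,256),B(240,181),B(214,204)],.012)))
E
python3 m1.py
python3 - <<'E'
import sys;sys.path.insert(0,'.')
from h import *
T=manip.calibration("top");S=manip.calibration("scene")
t=cv2.imread('pics/top0.png');h=cv2.cvtColor(t,cv2.COLOR_BGR2HSV)
# coaster
m=cv2.inRange(h,(5,60,60),(25,255,255));n,l,st,c=cv2.connectedComponentsWithStats(m)
for i in range(1,n):
    if st[i,4]>60: print('orange',st[i],c[i].round(2),plane(T,[c[i]],.006).round(4))
g=cv2.inRange(h,(45,80,40),(80,255,255));n,l,st,c=cv2.connectedComponentsWithStats(g)
for i in range(1,n):
    if st[i,4]>8: print('green',st[i],c[i].round(2),plane(T,[c[i]],.129).round(4))
E
```

```text
box top [[0.8997, 0.1223, 0.125], [0.9305, -0.1675, 0.125], [0.6773, -0.1958, 0.125], [0.6441, 0.0946, 0.125]]
box scene FR,FL,BL,BR [[0.6883, -0.2002, 0.125], [0.654, 0.0907, 0.125], [0.9083, 0.1158, 0.125], [0.9383, -0.1712, 0.125]]
strip T [[0.7261, 0.0558, 0.1255], [0.7479, -0.143, 0.1255], [0.6873, -0.1469, 0.1255], [0.6657, 0.0488, 0.1255]]
strip S [[0.6908, -0.1468, 0.1255], [0.6686, 0.0484, 0.1255], [0.7278, 0.056, 0.1255], [0.7492, -0.1409, 0.1255]]
grey T [[0.7008, 0.0058, 0.129]] S [[0.7041, 0.0051, 0.129]]
jar T [[0.7023, -0.074, 0.177]] S [[0.7081, -0.0751, 0.177]]
coaster T [[0.5211, -0.3146, 0.006]]
front top edge T [[0.5011, 0.0725, 0.105], [0.5329, -0.206, 0.105]] S [[0.5304, -0.2078, 0.105], [0.5042, 0.0731, 0.105]]
tweez T [[0.6491, -0.0621, 0.034], [0.5606, -0.0644, 0.034]]
nip jaws/pivot/handles [[0.4783, 0.2913, 0.012], [0.5033, 0.3137, 0.012], [0.5622, 0.3495, 0.012], [0.5441, 0.3695, 0.012]]
orange [    0     0   560   213 45800] [274.01  45.52] [[1.1079 0.0234 0.006 ]]
orange [  81   94   75   72 4229] [117.19 129.38] [[0.8255 0.5285 0.006 ]]
orange [367 207 
[... 317 characters left out ...]
327.73] [[ 0.1958 -0.5995  0.006 ]]
orange [552 298   8  16  84] [555.86 304.27] [[ 0.2636 -0.852   0.006 ]]
orange [182 320  29  18  92] [194.97 329.41] [[0.1952 0.2648 0.006 ]]
orange [   0  337  133   83 6123] [ 61.49 377.7 ] [[0.046  0.6736 0.006 ]]
orange [ 242  351   80   69 2845] [287.23 381.69] [[ 0.0399 -0.0153  0.006 ]]
orange [547 355  11  22  84] [552.12 366.08] [[ 0.0753 -0.8298  0.006 ]]
orange [543 371  17  49 121] [555.13 391.69] [[-0.0022 -0.8359  0.006 ]]
orange [ 125  378  132   42 2383] [168.84 406.62] [[-0.0351  0.341   0.006 ]]
orange [245 404  34  16 264] [265.07 414.23] [[-0.0559  0.0513  0.006 ]]
green [292 151   8   9  60] [295.27 155.02] [[ 0.7067 -0.04    0.129 ]]
```

The crop confirms it. The jar on the strip at top (308,153) / scene (304,235), between the green and red keys, is clearly smaller in diameter than the ones at (278,261) and (369,143). Next is a helper that tells me how far to go in tool axes.

```bash
cat > far.py <<'E'
# usage: far.py x y z yawdeg(of tool y) -> remaining travel in tool axes/units
import sys
from h import *
from scipy.spatial.transform import Rotation as R
x,y,z,w=map(float,sys.argv[1:5])
s=manip.observe();q=s["tcp_rot"];r=R.from_quat([q[1],q[2],q[3],q[0]])
a=np.radians(w);Y=np.array([np.cos(a),np.sin(a),0]);Z=np.array([0,0,-1.]);X=np.cross(Y,Z)
t=R.from_matrix(np.c_[X,Y,Z]);v=np.degrees((r.inv()*t).as_rotvec())/5
d=np.array([x,y,z])-s["eef_pos"]
n=max(np.abs(v).max(),np.linalg.norm(d)/.03,1);n=int(np.ceil(n))
print('t %.2f'%s["time"],'pos',s["eef_pos"].round(4),'F',s["force"].round(1),'w',s["width"].round(4),'j',s["joint_positions"].round(2))
print('total shift (tool now, units)',(r.inv().apply(d)/.03).round(2),'turn units',v.round(2),'rows',n)
for k in range(min(n,5)):
    rk=r*R.from_rotvec(np.radians(v*5)*k/n)
    print('  row',k,(rk.inv().apply(d)/.03/n).round(2),(v/n).round(2))
E
python3 far.py 0.70 -0.0745 0.25 -6
```

```text
Traceback (most recent call last):
  File "far.py", line 11, in <module>
    print('t %.2f'%s["time"],'pos',s["eef_pos"].round(4),'F',s["force"].round(1),'w',s["width"].round(4),'j',s["joint_positions"].round(2))
                                                                                     ^^^^^^^^^^^^^^^^
AttributeError: 'float' object has no attribute 'round'
```

```bash
sed -i 's/s\["width"\].round(4)/round(float(s["width"]),4)/' far.py
python3 far.py 0.65 -0.0745 0.26 -6
```

```text
t 0.15 pos [0.1845 0.5968 0.1862] F [0.  0.5 0.5] w 0.087 j [-1.29  0.33 -0.06  1.46  0.02  1.35 -0.09]
total shift (tool now, units) [-21.43 -16.8   -2.44] turn units [-1.000e-02  1.000e-02  1.576e+01] rows 28
  row 0 [-0.77 -0.6  -0.09] [-0.    0.    0.56]
  row 1 [-0.79 -0.56 -0.09] [-0.    0.    0.56]
  row 2 [-0.82 -0.52 -0.09] [-0.    0.    0.56]
  row 3 [-0.85 -0.48 -0.09] [-0.    0.    0.56]
  row 4 [-0.87 -0.44 -0.09] [-0.    0.    0.56]
```

```bash
python3 -m creep '-0.77 -0.6 -0.4 0 0 0.56; -0.79 -0.56 -0.4 0 0 0.56; -0.82 -0.52 -0.4 0 0 0.56; -0.85 -0.48 -0.4 0 0 0.56; -0.87 -0.44 -0.4 0 0 0.56' 87
python3 far.py 0.65 -0.0745 0.26 -6
```

```text
time: 0.57
eef_pos: [0.2633, 0.4751, 0.2419]
tcp_rot: [-0.002, 0.267, 0.964, -0.005]
force: [1.2, 0.7, -0.1]
width: 0.087
t 0.57 pos [0.2633 0.4751 0.2419] F [ 1.2  0.7 -0.1] w 0.087 j [-1.17  0.14  0.02  1.58 -0.01  1.43 -0.11]
total shift (tool now, units) [-20.48  -9.07  -0.52] turn units [-0.13  0.06 13.  ] rows 23
  row 0 [-0.89 -0.39 -0.02] [-0.01  0.    0.57]
  row 1 [-0.91 -0.35 -0.02] [-0.01  0.    0.57]
  row 2 [-0.92 -0.3  -0.02] [-0.01  0.    0.57]
  row 3 [-0.94 -0.26 -0.02] [-0.01  0.    0.57]
  row 4 [-0.95 -0.21 -0.02] [-0.01  0.    0.57]
```

```bash
python3 -m creep '-0.9 -0.4 -0.05 0 0 0.6; -0.92 -0.35 -0.05 0 0 0.6; -0.94 -0.3 -0.05 0 0 0.6; -0.95 -0.25 -0.05 0 0 0.6; -0.96 -0.2 -0.05 0 0 0.6'
python3 -m creep '-0.97 -0.18 -0.05 0 0 0.6; -0.98 -0.12 -0.05 0 0 0.6; -1 -0.07 -0.05 0 0 0.6; -1 -0.02 -0.05 0 0 0.6; -1 0.03 -0.05 0 0 0.6'
python3 far.py 0.65 -0.0745 0.26 -6
```

```text
time: 0.98
eef_pos: [0.3513, 0.3481, 0.2524]
tcp_rot: [-0.002, 0.397, 0.918, -0.004]
force: [0.8, 0.7, 0.2]
width: 0.087
time: 1.4
eef_pos: [0.4346, 0.2152, 0.26]
tcp_rot: [-0.001, 0.519, 0.855, -0.004]
force: [0.5, 1.3, 0.5]
width: 0.0868
t 1.40 pos [0.4346 0.2152 0.26  ] F [0.5 1.3 0.5] w 0.0868 j [-0.87 -0.02  0.31  1.71  0.01  1.46 -0.08]
total shift (tool now, units) [-1.188e+01  1.910e+00  1.000e-02] turn units [-0.09  0.05  6.7 ] rows 13
  row 0 [-0.91  0.15  0.  ] [-0.01  0.    0.52]
  row 1 [-0.91  0.19  0.  ] [-0.01  0.    0.52]
  row 2 [-0.9   0.23  0.  ] [-0.01  0.    0.52]
  row 3 [-0.89  0.27 -0.  ] [-0.01  0.    0.52]
  row 4 [-0.87  0.31 -0.  ] [-0.01  0.    0.52]
```

```bash
python3 -m creep '-0.91 0.15 0 0 0 0.55; -0.91 0.2 0 0 0 0.55; -0.9 0.24 0 0 0 0.55; -0.89 0.28 0 0 0 0.55; -0.87 0.31 0 0 0 0.55'
python3 -m creep '-0.87 0.35 0 0 0 0.55; -0.87 0.39 0 0 0 0.55; -0.85 0.42 0 0 0 0.55; -0.83 0.46 0 0 0 0.55; -0.8 0.5 0 0 0 0.55'
python3 -m creep '-0.8 0.54 0 0 0 0.5; -0.8 0.54 0 0 0 0.5; 0 0 0 0 0 0'
python3 far.py 0.65 -0.0745 0.26 -6
cat > look.py <<'E'
import sys
from h import *
import pickle
n,o=sys.argv[1:3];c=manip.calibration(n);im=manip.read_camera(n)
cv2.imwrite(f'pics/{o}.png',im);pickle.dump(c,open(f'pics/{o}.pkl','wb'))
if len(sys.argv)>3:
    x0,y0,w,h,k=map(int,sys.argv[3:8]);cv2.imwrite(f'pics/{o}z.png',cv2.resize(im[y0:y0+h,x0:x0+w],None,fx=k,fy=k,interpolation=cv2.INTER_CUBIC))
E
python3 look.py wrist w1
```

```text
time: 1.82
eef_pos: [0.5201, 0.0956, 0.2605]
tcp_rot: [-0.001, 0.623, 0.782, -0.004]
force: [0.4, 0.3, 0.2]
width: 0.0871
time: 2.23
eef_pos: [0.6019, -0.0283, 0.2599]
tcp_rot: [-0.001, 0.716, 0.699, -0.004]
force: [-0.5, 0.4, -0.0]
width: 0.0868
time: 2.48
eef_pos: [0.6338, -0.0857, 0.2584]
tcp_rot: [0.0, 0.749, 0.662, -0.006]
force: [0.6, -0.6, 0.9]
width: 0.087
t 2.48 pos [ 0.6338 -0.0857  0.2584] F [ 0.6 -0.6  0.9] w 0.087 j [-0.4   0.39  0.64  1.32 -0.22  1.51  0.1 ]
total shift (tool now, units) [ 0.44  0.49 -0.06] turn units [-0.09  0.1  -0.22] rows 1
  row 0 [ 0.44  0.49 -0.06] [-0.09  0.1  -0.22]
```

View pics/w1.png

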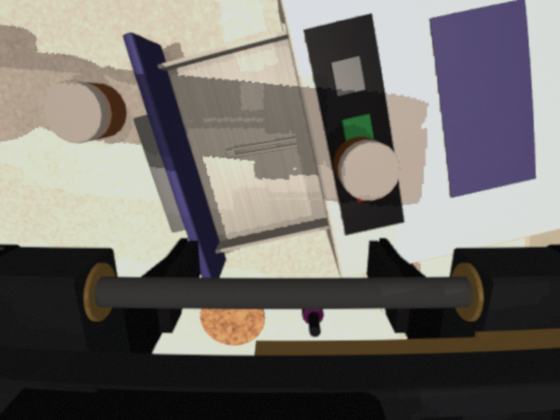

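The wrist view shows the jar lid at (369,170), the green key visible at (357,127), the grey key at (348,76), the drawer front from (130,38) to (215,275), and the tweezers around (260,145).

```bash
cat > m2.py <<'E'
from h import *
import pickle
c=pickle.load(open('pics/w1.pkl','rb'));im=cv2.imread('pics/w1.png');h=cv2.cvtColor(im,cv2.COLOR_BGR2HSV)
r=lambda x:np.round(x,4).tolist()
print('jar',r(plane(c,[(369,170)],.177)),'edges',r(plane(c,[(338,170),(400,170)],.177)))
print('strip',r(plane(c,[(305,28),(372,13),(404,219),(346,235)],.1255)))
print('grey',r(plane(c,[(348,76)],.129)))
print('front outer top edge',r(plane(c,[(124,38)],.105)),'inner',r(plane(c,[(160,42)],.105)))
print('tray back-left corners',r(plane(c,[(162,68),(286,37),(327,222),(218,248)],.060)))
print('tweezers',r(plane(c,[(228,151),(297,141)],.034)))
print('box front corner edge',r(plane(c,[(280,0),(342,275)],.125)))
print('coaster',r(plane(c,[(233,316)],.006)))
g=cv2.inRange(h,(45,80,30),(80,255,255));p=cv2.findNonZero(g);print('green',cv2.boundingRect(p),r(plane(c,cv2.boxPoints(cv2.minAreaRect(p)),.129)))
E
python3 m2.py
```

```text
jar [[0.7062, -0.0721, 0.177]] edges [[0.6807, -0.0691, 0.177], [0.7318, -0.0752, 0.177]]
strip [[0.6692, 0.051, 0.1255], [0.7292, 0.0567, 0.1255], [0.7508, -0.1387, 0.1255], [0.6904, -0.1488, 0.1255]]
grey [[0.7031, 0.0057, 0.129]]
front outer top edge [[0.4978, 0.0698, 0.105]] inner [[0.5321, 0.0609, 0.105]]
tray back-left corners [[0.5145, 0.0434, 0.06], [0.6531, 0.0567, 0.06], [0.6776, -0.1564, 0.06], [0.5391, -0.1745, 0.06]]
tweezers [[0.5673, -0.0592, 0.034], [0.6527, -0.0575, 0.034]]
box front corner edge [[0.6501, 0.0767, 0.125], [0.6831, -0.1946, 0.125]]
coaster [[0.5271, -0.3111, 0.006]]
green (341, 113, 34, 27) [[0.6931, -0.0299, 0.129], [0.7208, -0.0286, 0.129], [0.7235, -0.0534, 0.129], [0.6952, -0.0548, 0.129]]
```

```bash
python3 far.py 0.706 -0.073 0.22 -6
```

```text
t 2.53 pos [ 0.6333 -0.0833  0.2584] F [-0.6 -0.5 -0.3] w 0.0871 j [-0.41  0.39  0.64  1.33 -0.22  1.51  0.09]
total shift (tool now, units) [0.64 2.38 1.25] turn units [-0.09  0.09 -0.18] rows 3
  row 0 [0.21 0.79 0.42] [-0.03  0.03 -0.06]
  row 1 [0.21 0.79 0.42] [-0.03  0.03 -0.06]
  row 2 [0.2  0.79 0.42] [-0.03  0.03 -0.06]
```

```bash
python3 -m creep '0.21 0.8 0.4 -0.03 0.03 -0.06; 0.21 0.8 0.4 -0.03 0.03 -0.06; 0.21 0.8 0.4 -0.03 0.03 -0.06; 0 0 0 0 0 0'
python3 far.py 0.706 -0.073 0.142 -6
```

```text
time: 2.87
eef_pos: [0.7088, -0.0697, 0.2206]
tcp_rot: [-0.002, 0.742, 0.671, 0.001]
force: [-0.1, 0.8, -2.5]
width: 0.0871
t 2.87 pos [ 0.7088 -0.0697  0.2206] F [-0.1  0.8 -2.5] w 0.0871 j [-0.33  0.57  0.61  1.16 -0.32  1.5   0.12]
total shift (tool now, units) [-0.13 -0.08  2.62] turn units [-0.   -0.05  0.04] rows 3
  row 0 [-0.04 -0.03  0.87] [-0.   -0.02  0.01]
  row 1 [-0.04 -0.03  0.87] [-0.   -0.02  0.01]
  row 2 [-0.04 -0.03  0.87] [-0.   -0.02  0.01]
```

```bash
python3 -m creep '-0.05 -0.03 0.65 0 0 0; -0.05 -0.03 0.65 0 0 0; -0.03 -0.02 0.65 0 0 0; 0 0 0.6 0 0 0; 0 0 0 0 0 0'
python3 far.py 0.706 -0.073 0.142 -6; python3 look.py wrist w2
```

```text
time: 3.28
eef_pos: [0.7054, -0.0666, 0.1401]
tcp_rot: [-0.003, 0.739, 0.674, 0.002]
force: [-0.4, 0.5, -0.2]
width: 0.0869
t 3.28 pos [ 0.7054 -0.0666  0.1401] F [-0.4  0.5 -0.2] w 0.0869 j [-0.34  0.6   0.59  1.29 -0.33  1.35  0.14]
total shift (tool now, units) [-0.21  0.04 -0.06] turn units [-0.03 -0.07  0.14] rows 1
  row 0 [-0.21  0.04 -0.06] [-0.03 -0.07  0.14]
```

View pics/w2.png

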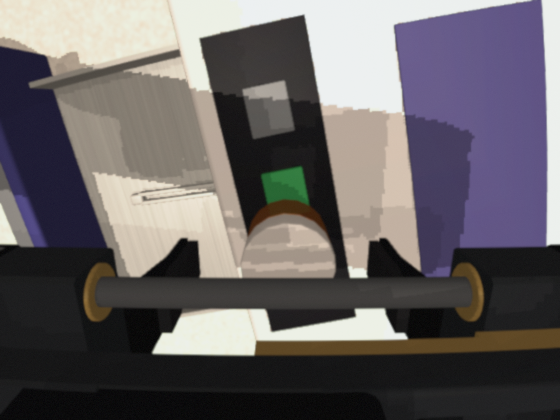

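The lid sits centred between the fingers (about column 288 between 190 and 380). I'll shift 6 mm along tool -x and close.

```bash
python3 -m creep '-0.21 0.04 -0.05 0 0 0; 0 0 0 0 0 0' 87
python3 -m creep '0 0 0 0 0 0; 0 0 0 0 0 0; 0 0 0 0 0 0; 0 0 0 0 0 0; 0 0 0 0 0 0' 35 15
python3 -m creep '0 0 0 0 0 0; 0 0 0 0 0 0; 0 0 0 0 0 0'
```

```text
time: 3.5
eef_pos: [0.7072, -0.0722, 0.1463]
tcp_rot: [-0.002, 0.738, 0.675, 0.003]
force: [0.3, -1.3, 0.1]
width: 0.0869
time: 3.92
eef_pos: [0.7092, -0.0729, 0.1516]
tcp_rot: [0.0, 0.738, 0.675, 0.006]
force: [-0.2, -0.4, -0.2]
width: 0.0614
time: 4.17
eef_pos: [0.7093, -0.0729, 0.1519]
tcp_rot: [0.001, 0.738, 0.675, 0.006]
force: [-0.5, 0.8, -0.1]
width: 0.0419
```

```bash
python3 look.py wrist w3; python3 look.py scene s3 200 150 200 150 4; python3 far.py 0.706 -0.073 0.142 -6
```

```text
t 4.27 pos [ 0.7093 -0.0729  0.1518] F [ 0.3 -0.4  0.3] w 0.0376 j [-0.33  0.59  0.59  1.27 -0.33  1.36  0.15]
total shift (tool now, units) [-0.02 -0.11  0.33] turn units [ 0.1  -0.09  0.17] rows 1
  row 0 [-0.02 -0.11  0.33] [ 0.1  -0.09  0.17]
```

View pics/w3.png

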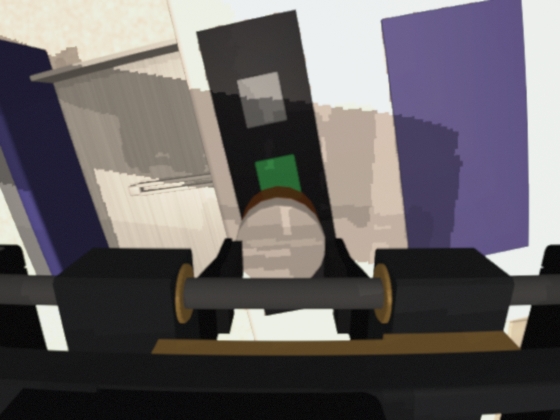

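View pics/s3z.png

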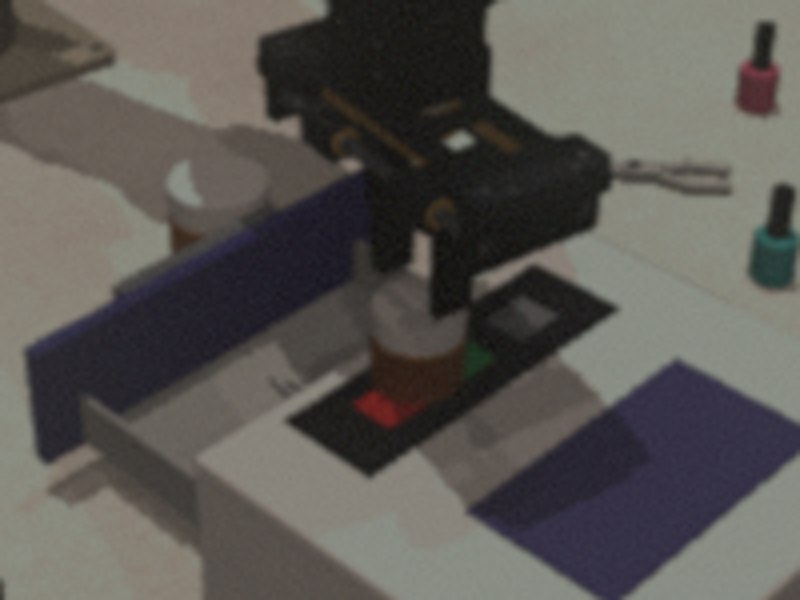

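```bash
python3 - <<'E'
from h import *
import pickle
r=lambda x:np.round(x,4).tolist()
S=pickle.load(open('pics/s3.pkl','rb'))
q=lambda u,v:(200+(u+.5)/4-.5,150+(v+.5)/4-.5)
print('lid S',r(plane(S,[q(420,305)],.177)),'base mid front',r(plane(S,[q(417,405)],.129)))
w=pickle.load(open('pics/w3.pkl','rb'));print('w3 lid far edge, left,right',r(plane(w,[(281,198),(237,252),(327,252)],.177)))
w2=pickle.load(open('pics/w2.pkl','rb'));print('w2 lid far edge,left,right',r(plane(w2,[(289,213),(241,268),(335,268)],.177)))
s=manip.observe()
print('tcp in w',proj(manip.calibration('wrist'),[s['eef_pos']]),'tcp in scene',proj(S,[s['eef_pos'],s['eef_pos']+[0,0,.019]]))
print(proj(S,[[.706,-.073,.177]]),np.array(s['tcp_rot']).round(4))
E
```

```text
lid S [[0.709, -0.0751, 0.177]] base mid front [[0.7251, -0.0895, 0.129]]
w3 lid far edge, left,right [[0.7103, -0.0454, 0.177], [0.6836, -0.0735, 0.177], [0.7326, -0.0782, 0.177]]
w2 lid far edge,left,right [[0.7103, -0.044, 0.177], [0.683, -0.0714, 0.177], [0.7314, -0.0759, 0.177]]
tcp in w [[283.40495876 230.90569145]] tcp in scene [[305.23070789 235.33694476]
 [305.45478356 227.9607764 ]]
[[304.42190772 224.81544377]] [6.000e-04 7.382e-01 6.746e-01 5.700e-03]
```

```bash
python3 -m creep '0 0 0 0 0 0; 0 0 0 0 0 0'; python3 look.py scene s4 200 150 200 150 4;python3 far.py 0.706 -0.073 0.142 -6
```

```text
time: 4.43
eef_pos: [0.7092, -0.0728, 0.1517]
tcp_rot: [0.0, 0.738, 0.675, 0.006]
force: [0.1, -0.3, -0.5]
width: 0.0359
t 4.48 pos [ 0.7092 -0.0729  0.1517] F [-0.2 -0.1  0.3] w 0.0354 j [-0.33  0.59  0.59  1.27 -0.33  1.36  0.15]
total shift (tool now, units) [-0.02 -0.11  0.32] turn units [ 0.09 -0.09  0.17] rows 1
  row 0 [-0.02 -0.11  0.32] [ 0.09 -0.09  0.17]
```

View pics/s4z.png

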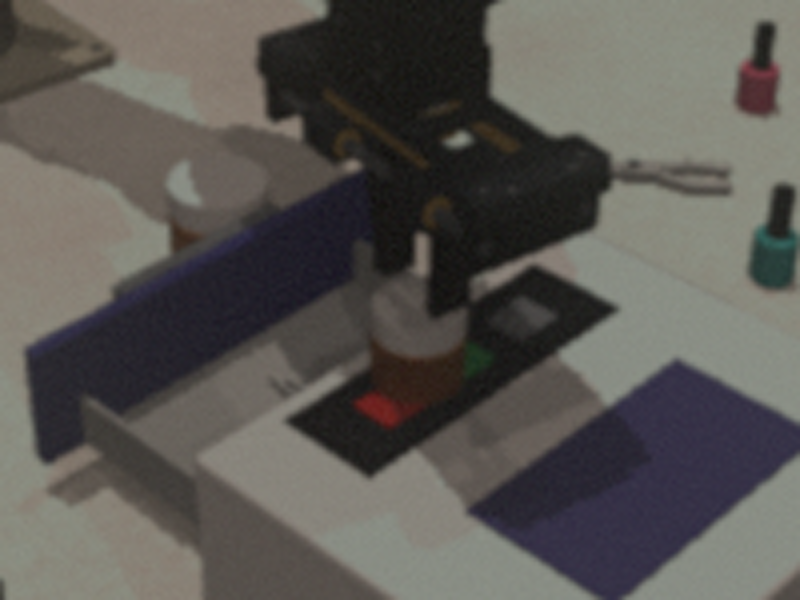

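```bash
python3 look.py top t4 260 110 100 80 6; python3 - <<'E'
from h import *
import pickle
S=pickle.load(open('pics/s4.pkl','rb'));T=manip.calibration('top')
s=manip.observe();p=s['eef_pos'];print(p,s['tcp_rot'])
w=np.array(s['tcp_rot']);from scipy.spatial.transform import Rotation as R
Y=R.from_quat([*w[1:],w[0]]).as_matrix()[:,1];print(Y)
for z in (p[2],.17,.187):
  for o in (-.033,-.018,.018,.033):
    P=p+o*Y;P[2]=z+o*Y[2]
    print(z.round(3),o,'S crop',((proj(S,[P])-[200,150])*4).round(0),'T crop',((proj(T,[P])-[260,110])*6).round())
E
```

```text
[ 0.70923995 -0.07286402  0.15167237] [4.90893200e-04 7.38210552e-01 6.74547072e-01 5.58458589e-03]
[ 0.99591005 -0.08997201  0.0082589 ]
0.152 -0.033 S crop [[385. 310.]] T crop [[275. 320.]]
0.152 -0.018 S crop [[401. 324.]] T crop [[278. 290.]]
0.152 0.018 S crop [[441. 359.]] T crop [[284. 217.]]
0.152 0.033 S crop [[459. 374.]] T crop [[286. 187.]]Traceback (most recent call last):
  File "<stdin>", line 10, in <module>
AttributeError: 'float' object has no attribute 'round'
```

View pics/t4z.png

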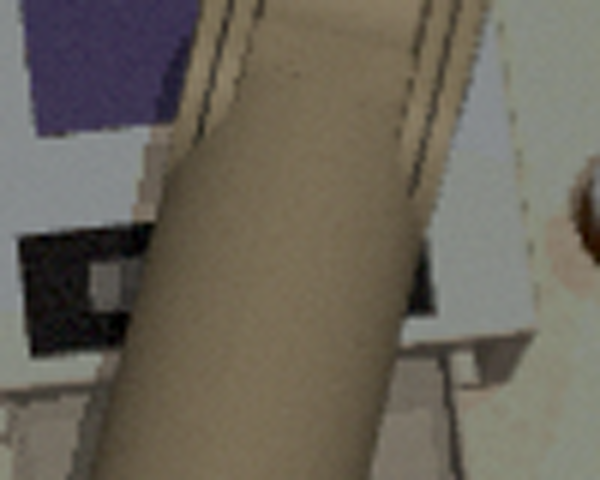

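```bash
python3 - <<'E'
from h import *
S=manip.calibration('scene')
p=np.array([.1845,.5968,.1862]);Y=np.array([.295,.956,0])
for o in (-.058,-.043,.043,.058):print(o,proj(S,[p+o*Y]).round(1), proj(S,[p+o*Y+[0,0,.04]]).round(1))
im=cv2.imread('pics/scene0.png');cv2.imwrite('pics/s0f.png',cv2.resize(np.clip(im[20:100,300:400]*1.6,0,255).astype(np.uint8),None,fx=6,fy=6,interpolation=cv2.INTER_CUBIC))
E
```

```text
-0.058 [[337.2  86.9]] [[337.9  75.6]]
-0.043 [[341.   86.4]] [[341.8  75. ]]
0.043 [[362.6  83.3]] [[363.7  72.1]]
0.058 [[366.3  82.8]] [[367.5  71.6]]
```

View pics/s0f.png

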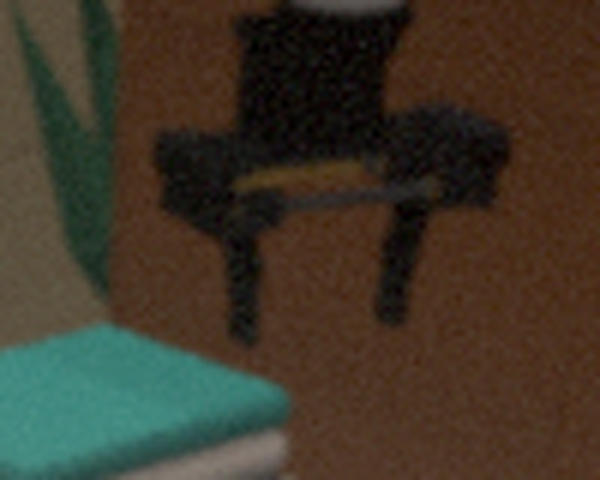

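The fingers closed freely to 35 mm. In the scene view the tips show at (312,226), about 15 px above where the reported TCP projects, and the start picture shows the same gap of about 9 px. So the real finger ends sit roughly 35 mm behind the reported TCP, and the fingers are still above the jar. I'll reopen, then descend while watching.

```bash
python3 -m creep '0 0 0 0.1 -0.1 0; 0 0 0 0 0 0; 0 0 0 0 0 0; 0 0 0 0 0 0; 0 0 0 0 0 0' 87
python3 -m creep '0 0 0 0 0 0; 0 0 0 0 0 0; 0 0 0 0 0 0; 0 0 0 0 0 0'
python3 far.py 0.706 -0.073 0.125 -6
```

```text
time: 4.95
eef_pos: [0.7093, -0.0727, 0.1515]
tcp_rot: [0.0, 0.738, 0.675, -0.001]
force: [-0.1, 0.2, 0.3]
width: 0.0609
time: 5.28
eef_pos: [0.7092, -0.0727, 0.1515]
tcp_rot: [0.0, 0.738, 0.675, -0.001]
force: [0.4, -0.5, -0.6]
width: 0.0838
t 5.28 pos [ 0.7092 -0.0727  0.1515] F [ 0.4 -0.5 -0.6] w 0.0838 j [-0.34  0.6   0.59  1.26 -0.32  1.37  0.15]
total shift (tool now, units) [-0.02 -0.1   0.88] turn units [-0.02  0.02  0.17] rows 1
  row 0 [-0.02 -0.1   0.88] [-0.02  0.02  0.17]
```

```bash
python3 -m creep '0 -0.03 0.45 0 0 0; 0 -0.03 0.45 0 0 0; 0 0 0 0 0 0; 0 0 0 0 0 0'
python3 look.py scene s5 250 170 120 90 6;python3 far.py 0.708 -0.073 0.125 -6;python3 look.py wrist w5
```

```text
time: 5.62
eef_pos: [0.7075, -0.0728, 0.1238]
tcp_rot: [0.0, 0.738, 0.675, -0.001]
force: [0.7, 0.7, 0.2]
width: 0.087
t 5.67 pos [ 0.7074 -0.0727  0.1236] F [-0.2 -0.1 -0.7] w 0.087 j [-0.34  0.61  0.58  1.3  -0.33  1.32  0.15]
total shift (tool now, units) [-0.01  0.02 -0.05] turn units [-0.01  0.02  0.17] rows 1
  row 0 [-0.01  0.02 -0.05] [-0.01  0.02  0.17]
```

View pics/s5z.png

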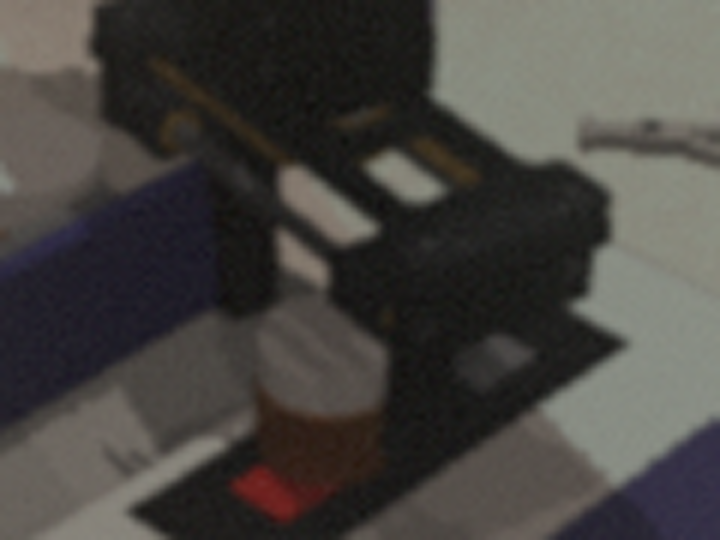

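View pics/w5.png

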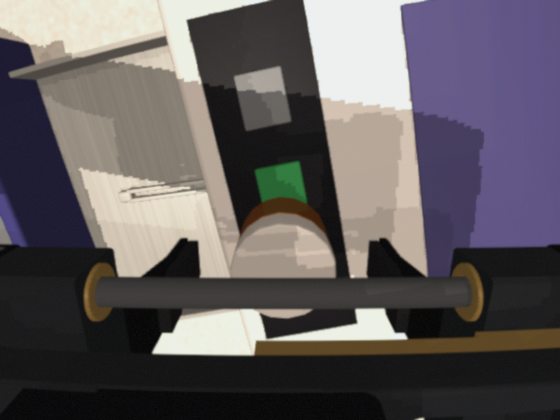

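```bash
python3 - <<'E'
from h import *
import pickle
S=pickle.load(open('pics/s5.pkl','rb'))
p=np.array([.7074,-.0727,.1236]);Y=np.array([.996,-.09,0])
for dz in (0,.03,.035,.04):
  print(dz,[((proj(S,[p+o*Y+[0,0,dz]])-[250,170])*6).round(0).tolist() for o in (-.058,-.051,-.0435)])
E
```

```text
0 [[[234.0, 371.0]], [[245.0, 380.0]], [[256.0, 391.0]]]
0.03 [[[234.0, 304.0]], [[245.0, 313.0]], [[257.0, 324.0]]]
0.035 [[[235.0, 293.0]], [[245.0, 302.0]], [[257.0, 312.0]]]
0.04 [[[235.0, 281.0]], [[246.0, 291.0]], [[257.0, 301.0]]]
```

In the scene the far finger bottom at px (290,222) puts the tips about 31 mm above the reported TCP. The jar is centred between the fingers, so I'll go 14 mm lower and close.

```bash
python3 -m creep '0 0.02 0.47 0 0 0; 0 0 0 0 0 0; 0 0 0 0 0 0'
python3 -m creep '0 0 0 0 0 0; 0 0 0 0 0 0; 0 0 0 0 0 0; 0 0 0 0 0 0; 0 0 0 0 0 0' 35 15
python3 -m creep '0 0 0 0 0 0; 0 0 0 0 0 0; 0 0 0 0 0 0;0 0 0 0 0 0'; python3 far.py 0.708 -0.073 0.125 -6
```

```text
time: 5.97
eef_pos: [0.7091, -0.073, 0.1103]
tcp_rot: [0.001, 0.738, 0.675, -0.0]
force: [-0.0, -0.8, 0.7]
width: 0.0868
time: 6.38
eef_pos: [0.7095, -0.0731, 0.1113]
tcp_rot: [0.002, 0.738, 0.675, 0.0]
force: [0.0, 0.2, 0.3]
width: 0.0613
time: 6.72
eef_pos: [0.7096, -0.0731, 0.1116]
tcp_rot: [0.002, 0.738, 0.675, 0.0]
force: [-0.3, 0.4, 0.3]
width: 0.05
t 6.72 pos [ 0.7096 -0.0731  0.1116] F [-0.3  0.4  0.3] w 0.05 j [-0.34  0.62  0.58  1.32 -0.34  1.3   0.16]
total shift (tool now, units) [-0.   -0.05 -0.45] turn units [0.03 0.02 0.17] rows 1
  row 0 [-0.   -0.05 -0.45] [0.03 0.02 0.17]
```

```bash
python3 -m creep '0 0 -0.3 0 0 0; 0 0 -0.6 0 0 0; 0 0 -0.8 0 0 0; 0 0 -0.8 0 0 0; 0 0 0 0 0 0'
python3 look.py scene s6 200 150 200 150 4;python3 far.py 0.523 -0.314 0.2 -31
```

```text
time: 7.13
eef_pos: [0.7079, -0.0727, 0.1897]
tcp_rot: [0.0, 0.738, 0.675, -0.001]
force: [0.3, -0.9, 0.2]
width: 0.0495
t 7.18 pos [ 0.7074 -0.0727  0.1875] F [-1.2  0.1 -0.2] w 0.05 j [-0.34  0.58  0.6   1.21 -0.32  1.44  0.14]
total shift (tool now, units) [-8.57 -5.4  -0.38] turn units [-0.03  0.04  5.17] rows 11
  row 0 [-0.78 -0.49 -0.03] [-0.    0.    0.47]
  row 1 [-0.8  -0.46 -0.03] [-0.    0.    0.47]
  row 2 [-0.82 -0.43 -0.04] [-0.    0.    0.47]
  row 3 [-0.83 -0.39 -0.04] [-0.    0.    0.47]
  row 4 [-0.85 -0.36 -0.04] [-0.    0.    0.47]
```

View pics/s6z.png

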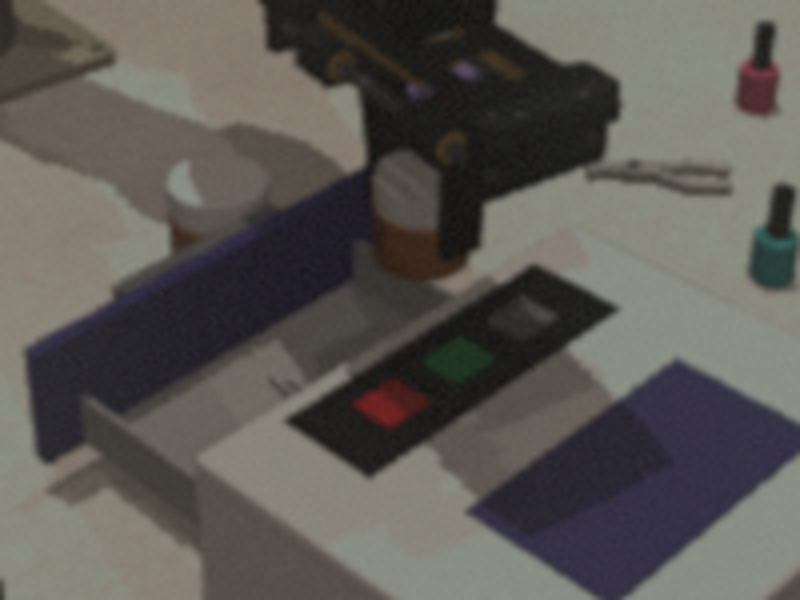

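The jar is held upright and clear at crop (420,215), and all three keys are visible with green at crop (459,360). Now to the coaster.

```bash
python3 -m creep '-0.7 -0.45 -0.1 0 0 0.45; -0.8 -0.46 -0.1 0 0 0.47; -0.82 -0.43 -0.1 0 0 0.47; -0.83 -0.39 -0.05 0 0 0.47; -0.85 -0.36 -0.05 0 0 0.47'
python3 far.py 0.523 -0.314 0.2 -31
```

```text
time: 7.6
eef_pos: [0.6243, -0.1749, 0.196]
tcp_rot: [-0.003, 0.801, 0.598, -0.002]
force: [0.2, -0.5, -0.5]
width: 0.0496
t 7.60 pos [ 0.6243 -0.1749  0.196 ] F [ 0.2 -0.5 -0.5] w 0.0496 j [-0.29  0.44  0.69  1.4  -0.28  1.4   0.11]
total shift (tool now, units) [-5.41 -1.92 -0.12] turn units [-0.08  0.02  2.9 ] rows 6
  row 0 [-0.9  -0.32 -0.02] [-0.01  0.    0.48]
  row 1 [-0.91 -0.28 -0.02] [-0.01  0.    0.48]
  row 2 [-0.92 -0.24 -0.02] [-0.01  0.    0.48]
  row 3 [-0.93 -0.2  -0.02] [-0.01  0.    0.48]
  row 4 [-0.94 -0.16 -0.02] [-0.01  0.    0.48]
```

```bash
python3 -m creep '-0.9 -0.32 0 0 0 0.5; -0.91 -0.28 0 0 0 0.5; -0.92 -0.24 0 0 0 0.5; -0.9 -0.2 0 0 0 0.5; -0.8 -0.15 0 0 0 0.5'
python3 -m creep '0 0 0 0 0 0; 0 0 0 0 0 0'
python3 far.py 0.523 -0.314 0.1 -31; python3 look.py wrist w7; python3 look.py scene s7 100 200 160 120 5
```

```text
time: 8.02
eef_pos: [0.535, -0.291, 0.1943]
tcp_rot: [-0.004, 0.865, 0.502, -0.003]
force: [-0.7, -0.2, -1.2]
width: 0.0493
time: 8.18
eef_pos: [0.5292, -0.2985, 0.1946]
tcp_rot: [-0.004, 0.869, 0.495, -0.004]
force: [0.3, 0.6, -0.8]
width: 0.0497
t 8.18 pos [ 0.5292 -0.2985  0.1946] F [ 0.3  0.6 -0.8] w 0.0497 j [-0.17  0.36  0.79  1.52 -0.26  1.37  0.1 ]
total shift (tool now, units) [-0.54  0.12  3.15] turn units [-0.12  0.04  0.08] rows 4
  row 0 [-0.13  0.03  0.79] [-0.03  0.01  0.02]
  row 1 [-0.14  0.03  0.79] [-0.03  0.01  0.02]
  row 2 [-0.14  0.03  0.79] [-0.03  0.01  0.02]
  row 3 [-0.14  0.02  0.79] [-0.03  0.01  0.02]
```

View pics/w7.png

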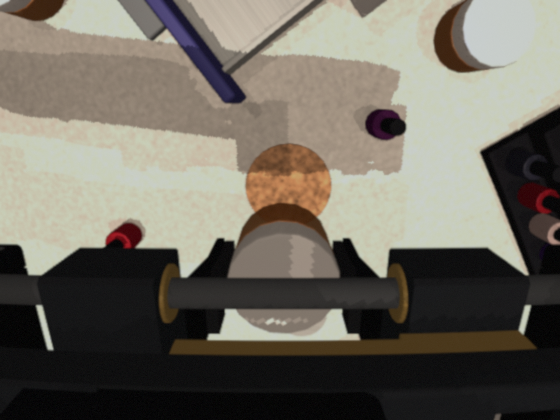

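View pics/s7z.png

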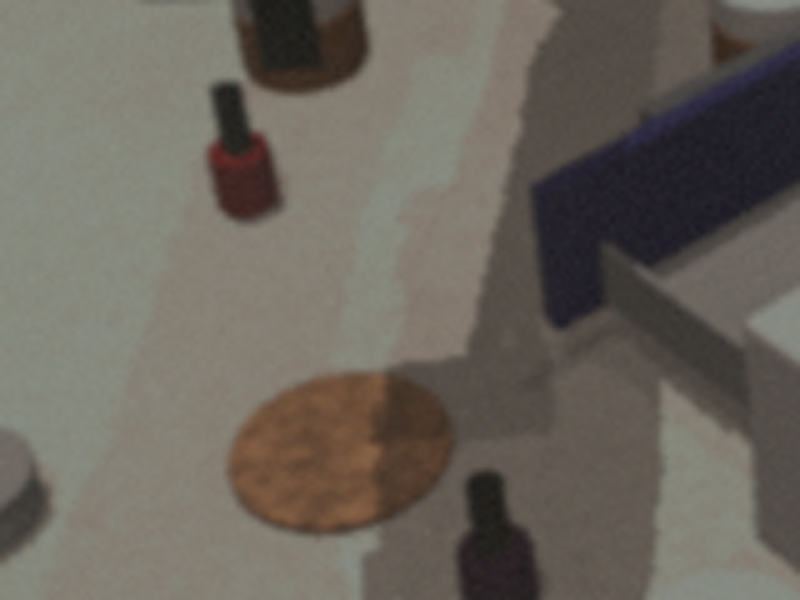

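Coaster: wrist (288,186), scene px (168,290).

```bash
python3 - <<'E'
from h import *
import pickle
w=pickle.load(open('pics/w7.pkl','rb'));S=pickle.load(open('pics/s7.pkl','rb'))
print(plane(w,[(288,186)],.006),plane(S,[(168,290.3)],.006))
S6=pickle.load(open('pics/s6.pkl','rb'))
print('green',plane(S6,[(200+459.5/4-.5,150+360/4-.5),(200+391/4-.5,150+405/4-.5),(200+522/4-.5,150+319/4-.5)],.129))
E
```

```text
[[ 0.5246262  -0.31468174  0.006     ]] [[ 0.52814193 -0.31739233  0.006     ]]
green [[ 0.71021718 -0.04723609  0.129     ]
 [ 0.71628788 -0.0998835   0.129     ]
 [ 0.70436123  0.00385728  0.129     ]]
```

```bash
python3 -m creep '-0.14 0.03 0.8 -0.03 0.01 0; -0.14 0.03 0.8 -0.03 0.01 0; -0.14 0.03 0.8 -0.03 0.01 0; -0.1 0.03 0.8 -0.03 0.01 0; 0 0 0.7 0 0 0'
python3 -m creep '0 0 0.5 0 0 0; 0 0 0.3 0 0 0; 0 0 0 0 0 0;0 0 0 0 0 0'
python3 far.py 0.525 -0.315 -0.011 -31
```

```text
time: 8.7
eef_pos: [0.5317, -0.3112, 0.078]
tcp_rot: [0.004, 0.866, 0.5, 0.004]
force: [0.4, 0.3, -0.4]
width: 0.0498
time: 9.03
eef_pos: [0.532, -0.3064, 0.0473]
tcp_rot: [0.0, 0.865, 0.503, 0.002]
force: [0.4, -1.1, -0.8]
width: 0.0494
t 9.03 pos [ 0.532  -0.3064  0.0473] F [ 0.4 -1.1 -0.8] w 0.0494 j [-0.11  0.5   0.72  1.68 -0.37  1.09  0.21]
total shift (tool now, units) [-0.37 -0.07  1.94] turn units [ 0.03 -0.03  0.27] rows 2
  row 0 [-0.19 -0.03  0.97] [ 0.01 -0.01  0.13]
  row 1 [-0.18 -0.03  0.97] [ 0.01 -0.01  0.13]
```

```bash
python3 -m creep '-0.3 -0.05 0.6 0 0 0; -0.15 -0.03 0.4 0 0 0; 0 0 0.3 0 0 0; 0 0 0.2 0 0 0;0 0 0 0 0 0'
python3 far.py 0.525 -0.315 -0.011 -31
```

```text
time: 9.45
eef_pos: [0.5278, -0.3168, 0.0043]
tcp_rot: [0.003, 0.864, 0.504, 0.004]
force: [-0.5, 0.2, -1.0]
width: 0.0497
t 9.45 pos [ 0.5278 -0.3168  0.0043] F [-0.5  0.2 -1. ] w 0.0497 j [-0.06  0.55  0.69  1.72 -0.41  1.01  0.26]
total shift (tool now, units) [ 0.   -0.12  0.51] turn units [ 0.1  -0.05  0.31] rows 1
  row 0 [ 0.   -0.12  0.51] [ 0.1  -0.05  0.31]
```

```bash
python3 -m creep '0 0 0.25 0.05 -0.03 0; 0 0 0.12 0 0 0; 0 0 0 0 0 0; 0 0 0 0 0 0'
python3 far.py 0.525 -0.315 -0.011 -31;  python3 look.py scene s8 100 200 160 120 5
```

```text
time: 9.78
eef_pos: [0.5296, -0.3164, -0.0066]
tcp_rot: [0.002, 0.863, 0.504, 0.002]
force: [0.2, -0.1, -0.8]
width: 0.0496
t 9.78 pos [ 0.5296 -0.3164 -0.0066] F [ 0.2 -0.1 -0.8] w 0.0496 j [-0.06  0.57  0.68  1.72 -0.42  1.    0.26]
total shift (tool now, units) [-0.03 -0.16  0.15] turn units [ 0.06 -0.02  0.32] rows 1
  row 0 [-0.03 -0.16  0.15] [ 0.06 -0.02  0.32]
```

View pics/s8z.png

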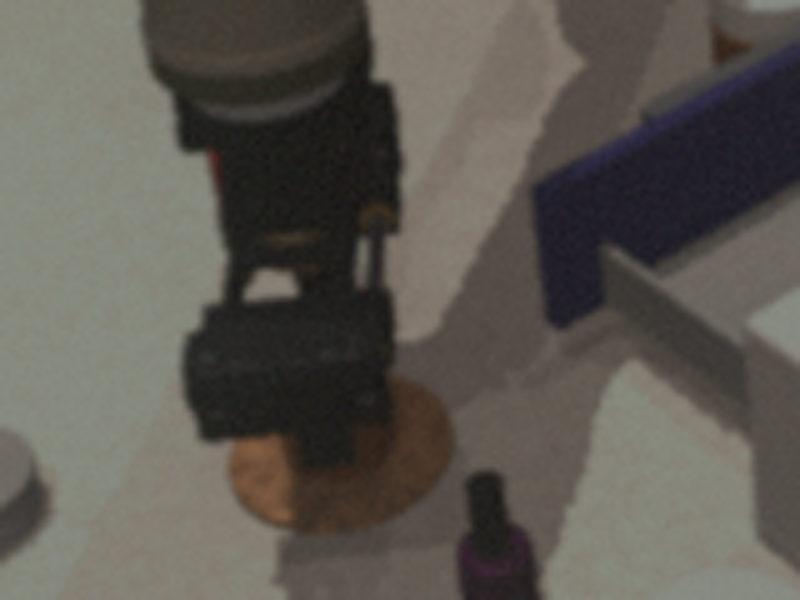

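```bash
python3 -m creep '-0.03 -0.12 0.1 0 0 0; 0 0 0 0 0 0; 0 0 0 0 0 0'; python3 -m creep '0 0 0.07 0 0 0; 0 0 0 0 0 0; 0 0 0 0 0 0'
python3 far.py 0.525 -0.315 -0.011 -31
```

```text
time: 10.08
eef_pos: [0.5261, -0.3155, -0.0091]
tcp_rot: [0.002, 0.863, 0.505, 0.003]
force: [-0.8, 0.0, 0.2]
width: 0.0495
time: 10.33
eef_pos: [0.5262, -0.3155, -0.0111]
tcp_rot: [0.003, 0.863, 0.504, 0.003]
force: [-0.7, 1.0, -0.9]
width: 0.05
t 10.33 pos [ 0.5262 -0.3155 -0.0111] F [-0.7  1.  -0.9] w 0.05 j [-0.06  0.57  0.68  1.73 -0.42  0.99  0.27]
total shift (tool now, units) [-0.   -0.04 -0.  ] turn units [ 0.08 -0.03  0.32] rows 1
  row 0 [-0.   -0.04 -0.  ] [ 0.08 -0.03  0.32]
```

```bash
python3 -m creep '0 0 0.06 0 0 0; 0 0 0 0 0 0; 0 0 0 0 0 0'; python3 -m creep '0 0 0.05 0 0 0; 0 0 0 0 0 0'
python3 far.py 0.525 -0.315 -0.011 -31
```

```text
time: 10.58
eef_pos: [0.5268, -0.3157, -0.0114]
tcp_rot: [0.003, 0.863, 0.504, 0.003]
force: [-0.0, -0.3, -1.7]
width: 0.0496
time: 10.75
eef_pos: [0.5271, -0.316, -0.0119]
tcp_rot: [0.003, 0.863, 0.504, 0.004]
force: [-0.5, -0.3, -0.6]
width: 0.0497
t 10.75 pos [ 0.5271 -0.316  -0.0119] F [-0.5 -0.3 -0.6] w 0.0497 j [-0.06  0.57  0.68  1.73 -0.42  0.98  0.27]
total shift (tool now, units) [-0.   -0.08 -0.03] turn units [ 0.1  -0.04  0.32] rows 1
  row 0 [-0.   -0.08 -0.03] [ 0.1  -0.04  0.32]
```

It stopped at the predicted contact height, so I'll release.

```bash
python3 -m creep '0 0 0 0 0 0; 0 0 0 0 0 0; 0 0 0 0 0 0; 0 0 0 0 0 0; 0 0 0 0 0 0' 80 
python3 -m creep '0 0 0 0 0 0; 0 0 -0.3 0 0 0; 0 0 -0.7 0 0 0; 0 0 -1 0 0 0; 0 0 -1 0 0 0'
python3 -m creep '0 0 -1 0 0 0; 0 0 -1 0 0 0; 0 0 -1 0 0 0; 0 0 -1 0 0 0; 0 0 0 0 0 0'
python3 far.py 0.503 0.314 0.2 132; python3 look.py scene s9 100 200 160 120 5; python3 look.py wrist w9
```

```text
time: 11.17
eef_pos: [0.5272, -0.3161, -0.0124]
tcp_rot: [0.003, 0.863, 0.504, 0.004]
force: [0.2, 1.1, 0.3]
width: 0.0751
time: 11.58
eef_pos: [0.5222, -0.3138, 0.0753]
tcp_rot: [-0.001, 0.864, 0.504, -0.0]
force: [0.5, 0.4, 0.0]
width: 0.0799
time: 12.0
eef_pos: [0.5223, -0.3161, 0.2103]
tcp_rot: [0.002, 0.864, 0.503, 0.002]
force: [0.5, -1.4, -1.0]
width: 0.0799
t 12.00 pos [ 0.5223 -0.3161  0.2103] F [ 0.5 -1.4 -1. ] w 0.0799 j [-0.15  0.35  0.8   1.51 -0.25  1.39  0.15]
total shift (tool now, units) [ 17.95 -10.93   0.31] turn units [  0.04   0.09 -32.32] rows 33
  row 0 [ 0.54 -0.33  0.01] [ 0.    0.   -0.98]
  row 1 [ 0.57 -0.28  0.01] [ 0.    0.   -0.98]
  row 2 [ 0.59 -0.23  0.01] [ 0.    0.   -0.98]
  row 3 [ 0.61 -0.18  0.01] [ 0.    0.   -0.98]
  row 4 [ 0.62 -0.13  0.01] [ 0.    0.   -0.98]
```

View pics/s9z.png

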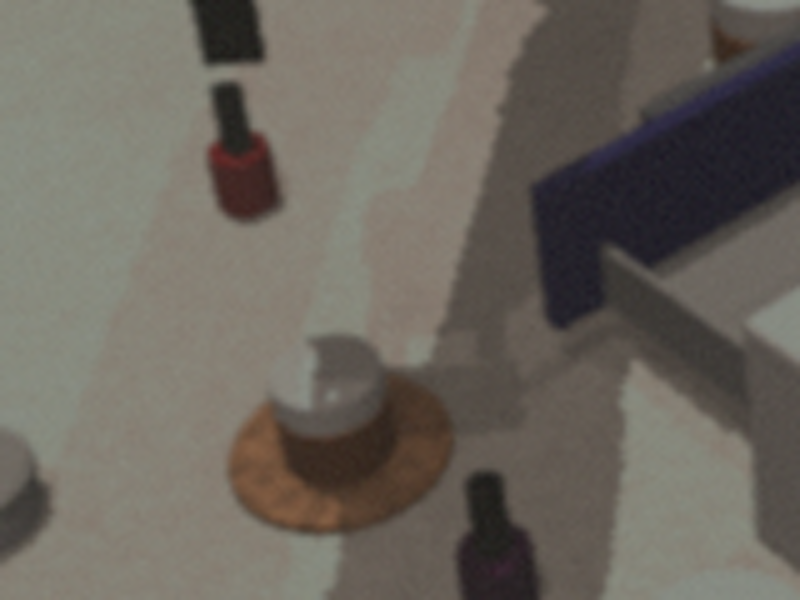

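View pics/w9.png

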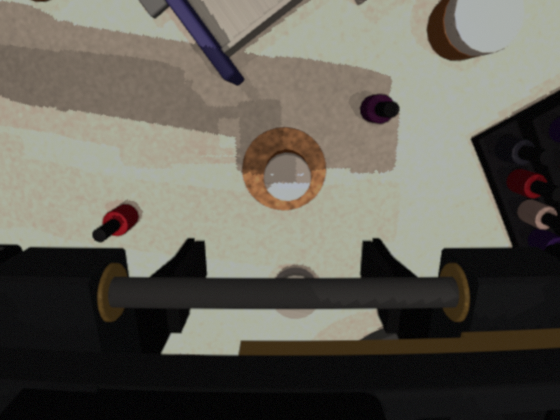

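The jar stands centred on the coaster (wrist lid (286,178) inside coaster (284,168)), released. Next, the nippers.

```bash
python3 far.py 0.46 0.27 0.21 -48|tail -6; python3 -m creep '0.8 -0.55 0 0 0 0.2; 0.8 -0.57 0 0 0 0.2; 0.8 -0.58 0 0 0 0.2; 0.8 -0.59 0 0 0 0.2; 0.8 -0.6 0 0 0 0.2'; python3 far.py 0.46 0.27 0.21 -48
```

```text
total shift (tool now, units) [ 15.95 -11.39  -0.13] turn units [ 0.   -0.02  3.69] rows 20
  row 0 [ 0.8  -0.57 -0.01] [ 0.   -0.    0.18]
  row 1 [ 0.79 -0.58 -0.01] [ 0.   -0.    0.18]
  row 2 [ 0.78 -0.59 -0.01] [ 0.   -0.    0.18]
  row 3 [ 0.77 -0.61 -0.01] [ 0.   -0.    0.18]
  row 4 [ 0.76 -0.62 -0.01] [ 0.   -0.    0.18]
time: 12.52
eef_pos: [0.5046, -0.1691, 0.1998]
tcp_rot: [-0.001, 0.889, 0.458, -0.004]
force: [0.8, 0.6, -0.4]
width: 0.0802
t 12.52 pos [ 0.5046 -0.1691  0.1998] F [ 0.8  0.6 -0.4] w 0.0802 j [-0.46  0.14  0.77  1.72 -0.09  1.34 -0.29]
total shift (tool now, units) [11.05 -9.71 -0.36] turn units [-0.05  0.08  2.51] rows 15
  row 0 [ 0.74 -0.65 -0.02] [-0.    0.01  0.17]
  row 1 [ 0.73 -0.66 -0.02] [-0.    0.01  0.17]
  row 2 [ 0.72 -0.67 -0.02] [-0.    0.01  0.17]
  row 3 [ 0.71 -0.68 -0.02] [-0.    0.01  0.17]
  row 4 [ 0.7  -0.69 -0.02] [-0.    0.01  0.17]
```

```bash
python3 -m creep '0.74 -0.65 -0.05 0 0 0.18; 0.73 -0.66 -0.05 0 0 0.18; 0.72 -0.67 -0.05 0 0 0.18; 0.71 -0.68 -0.05 0 0 0.18; 0.7 -0.69 -0.05 0 0 0.18'
python3 -m creep '0.7 -0.7 -0.02 0 0 0.18; 0.69 -0.71 -0.02 0 0 0.18; 0.68 -0.72 -0.02 0 0 0.18; 0.67 -0.73 -0.02 0 0 0.18; 0.66 -0.74 -0.02 0 0 0.18';python3 far.py 0.46 0.27 0.21 -48
```

```text
time: 12.93
eef_pos: [0.4843, -0.0141, 0.2013]
tcp_rot: [-0.002, 0.907, 0.422, -0.009]
force: [0.5, -0.2, -0.6]
width: 0.0799
time: 13.35
eef_pos: [0.4663, 0.1409, 0.199]
tcp_rot: [-0.002, 0.923, 0.384, -0.013]
force: [0.2, -0.4, 0.7]
width: 0.0798
t 13.35 pos [0.4663 0.1409 0.199 ] F [ 0.2 -0.4  0.7] w 0.0798 j [-0.84  0.03  0.46  1.79 -0.02  1.35 -1.15]
total shift (tool now, units) [ 2.9  -3.19 -0.39] turn units [-0.16  0.26  0.64] rows 5
  row 0 [ 0.58 -0.64 -0.08] [-0.03  0.05  0.13]
  row 1 [ 0.57 -0.64 -0.08] [-0.03  0.05  0.13]
  row 2 [ 0.57 -0.65 -0.08] [-0.03  0.05  0.13]
  row 3 [ 0.56 -0.66 -0.08] [-0.03  0.05  0.13]
  row 4 [ 0.55 -0.66 -0.07] [-0.03  0.05  0.13]
```

```bash
python3 -m creep '0.55 -0.6 -0.05 -0.03 0.05 0.13; 0.5 -0.55 -0.05 -0.03 0.05 0.13; 0.45 -0.55 -0.05 -0.03 0.05 0.1; 0.35 -0.4 -0.05 -0.03 0.05 0.05; 0 0 0 0 0 0'
python3 -m creep '0 0 0 0 0 0; 0 0 0 0 0 0'
python3 far.py 0.503 0.314 0.1 -48; python3 look.py wrist w10
```

```text
time: 13.77
eef_pos: [0.4549, 0.2348, 0.1979]
tcp_rot: [-0.0, 0.929, 0.371, -0.008]
force: [-0.6, 1.0, -0.3]
width: 0.0801
time: 13.93
eef_pos: [0.4536, 0.2342, 0.1959]
tcp_rot: [0.001, 0.928, 0.372, -0.01]
force: [-0.1, -0.2, 0.4]
width: 0.0801
t 13.93 pos [0.4536 0.2342 0.1959] F [-0.1 -0.2  0.4] w 0.0801 j [-0.93  0.08  0.39  1.75 -0.03  1.34 -1.34]
total shift (tool now, units) [ 3.09 -0.77  3.14] turn units [-0.07  0.22  0.33] rows 5
  row 0 [ 0.62 -0.15  0.63] [-0.01  0.04  0.07]
  row 1 [ 0.61 -0.16  0.63] [-0.01  0.04  0.07]
  row 2 [ 0.61 -0.16  0.63] [-0.01  0.04  0.07]
  row 3 [ 0.61 -0.17  0.63] [-0.01  0.04  0.07]
  row 4 [ 0.6  -0.17  0.64] [-0.01  0.04  0.07]
```

View pics/w10.png

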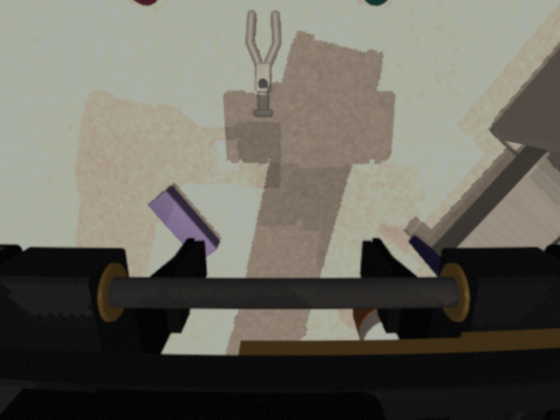

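The nippers lie with the pivot at (263,83), jaw end (262,114), and handle ends (251,13) and (276,13). They are well aligned with the tool's x.

```bash
python3 - <<'E'
from h import *
import pickle
w=pickle.load(open('pics/w10.pkl','rb'))
P=plane(w,[(263,83),(262.5,113),(251,13),(276,13)],.012);print(P.round(4))
d=P[1]-(P[2]+P[3])/2;print(np.degrees(np.arctan2(d[1],d[0])))
print('dist jaw-pivot',np.linalg.norm(P[1]-P[0]))
E
```

```text
[[0.5068 0.3147 0.012 ]
 [0.4837 0.2941 0.012 ]
 [0.5484 0.37   0.012 ]
 [0.5657 0.3517 0.012 ]]
-137.68369535877096
dist jaw-pivot 0.030950697491196815
```

```bash
python3 -m creep '0.6 -0.15 0.6 0 0.04 0.07; 0.6 -0.15 0.6 0 0.04 0.07; 0.6 -0.15 0.6 0 0.04 0.07; 0.6 -0.15 0.6 0 0.04 0.05; 0.5 -0.12 0.6 0 0 0' 40
python3 -m creep '0 0 0 0 0 0; 0 0 0 0 0 0'
python3 far.py 0.505 0.314 0.02 -47.7;python3 look.py wrist w11
```

```text
time: 14.4
eef_pos: [0.5079, 0.3031, 0.1065]
tcp_rot: [-0.003, 0.935, 0.355, 0.0]
force: [-0.3, 1.2, 1.0]
width: 0.0545
time: 14.57
eef_pos: [0.5076, 0.3015, 0.1017]
tcp_rot: [-0.001, 0.935, 0.355, -0.003]
force: [-0.1, 0.0, -0.1]
width: 0.0434
t 14.57 pos [0.5076 0.3015 0.1017] F [-0.1  0.  -0.1] w 0.0434 j [-0.92  0.33  0.37  1.68 -0.13  1.16 -1.36]
total shift (tool now, units) [ 0.22 -0.36  2.72] turn units [-0.05  0.05 -0.15] rows 3
  row 0 [ 0.07 -0.12  0.91] [-0.02  0.02 -0.05]
  row 1 [ 0.07 -0.12  0.91] [-0.02  0.02 -0.05]
  row 2 [ 0.07 -0.12  0.91] [-0.02  0.02 -0.05]
```

View pics/w11.png

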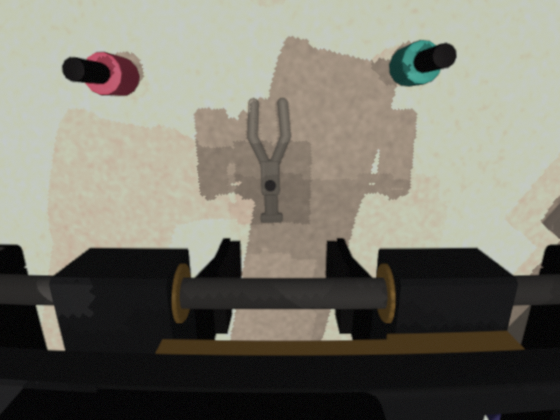

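```bash
python3 - <<'E'
from h import *
import pickle
w=pickle.load(open('pics/w11.pkl','rb'))
P=plane(w,[(270,185),(271,219),(254,100),(283,100)],.012);print(P.round(4))
d=P[1]-(P[2]+P[3])/2;print(np.degrees(np.arctan2(d[1],d[0])),np.linalg.norm(P[1]-P[0]),np.linalg.norm(d))
print('caps pink teal',plane(w,[(73,68),(445,54)],.072).round(3))
T=manip.calibration('top');print(proj(T,[P[0]]))
E
```

```text
[[0.5065 0.3151 0.012 ]
 [0.4839 0.2943 0.012 ]
 [0.551  0.3709 0.012 ]
 [0.5665 0.3534 0.012 ]]
-137.8137643098049 0.030765358903579083 0.10107061891203771
caps pink teal [[0.493 0.468 0.072]
 [0.655 0.296 0.072]]
[[180.19288266 227.59463334]]
```

```bash
python3 far.py 0.509 0.317 0.03 -47.8|tail -4; python3 -m creep '0.15 -0.2 0.7 0 0 -0.05; 0.15 -0.15 0.7 0 0 -0.05; 0.1 -0.05 0.6 0 0 0; 0 0 0.4 0 0 0; 0 0 0 0 0 0'
python3 -m creep '0 0 0 0 0 0'; python3 far.py 0.509 0.317 -0.02 -47.8
```

```text
total shift (tool now, units) [ 0.4  -0.34  2.39] turn units [-0.05  0.05 -0.13] rows 3
  row 0 [ 0.13 -0.11  0.8 ] [-0.02  0.02 -0.04]
  row 1 [ 0.13 -0.11  0.8 ] [-0.02  0.02 -0.04]
  row 2 [ 0.13 -0.11  0.8 ] [-0.02  0.02 -0.04]
time: 15.03
eef_pos: [0.5115, 0.315, 0.0334]
tcp_rot: [-0.002, 0.935, 0.356, 0.001]
force: [-0.8, 0.3, 0.3]
width: 0.0402
time: 15.12
eef_pos: [0.5118, 0.3142, 0.0342]
tcp_rot: [-0.002, 0.935, 0.356, 0.001]
force: [1.3, -0.2, 0.5]
width: 0.0401
t 15.12 pos [0.5118 0.3142 0.0342] F [ 1.3 -0.2  0.5] w 0.0401 j [-0.91  0.42  0.35  1.72 -0.17  1.03 -1.34]
total shift (tool now, units) [-0.02 -0.13  1.81] turn units [-0.04 -0.05 -0.11] rows 2
  row 0 [-0.01 -0.06  0.9 ] [-0.02 -0.02 -0.05]
  row 1 [-0.01 -0.06  0.9 ] [-0.02 -0.02 -0.05]
```

```bash
python3 -m creep '-0.02 -0.1 0.7 0 0 -0.05; 0 -0.05 0.5 0 0 -0.05; 0 0 0.3 0 0 0; 0 0 0 0 0 0; 0 0 0 0 0 0'
python3 far.py 0.509 0.317 -0.028 -47.8; python3 look.py wrist w12;  python3 look.py scene s12 330 160 100 75 8
```

```text
time: 15.53
eef_pos: [0.5127, 0.3171, -0.0047]
tcp_rot: [-0.003, 0.934, 0.358, 0.006]
force: [0.5, 0.3, 0.4]
width: 0.04
t 15.53 pos [ 0.5127  0.3171 -0.0047] F [0.5 0.3 0.4] w 0.04 j [-0.9   0.46  0.34  1.75 -0.19  0.95 -1.32]
total shift (tool now, units) [-0.1  -0.08  0.78] turn units [-0.02 -0.15 -0.05] rows 1
  row 0 [-0.1  -0.08  0.78] [-0.02 -0.15 -0.05]
```

View pics/w12.png

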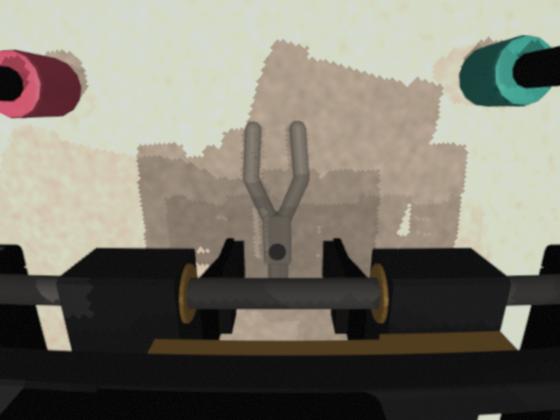

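View pics/s12z.png

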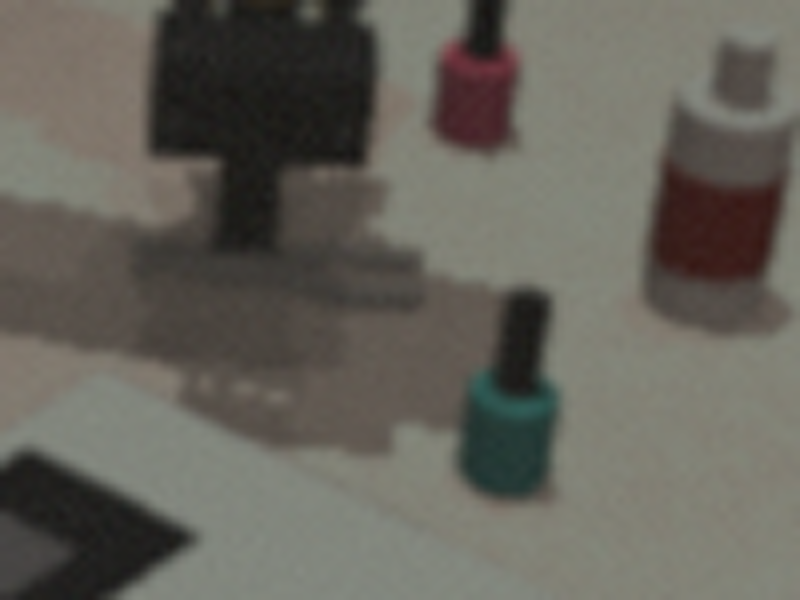

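The near finger (crop col 245) sits right over the block (expected about 243), and the nippers are centred between the fingers in the wrist view. Lowering.

```bash
python3 -m creep '-0.1 -0.08 0.4 0 -0.08 0; 0 0 0.25 0 -0.05 0; 0 0 0 0 0 0; 0 0 0 0 0 0'
python3 far.py 0.509 0.317 -0.028 -47.8; python3 -m creep '0 0 0.1 0 0 0; 0 0 0 0 0 0; 0 0 0 0 0 0';python3 far.py 0.509 0.317 -0.028 -47.8
```

```text
time: 15.97
eef_pos: [0.5099, 0.318, -0.0239]
tcp_rot: [-0.002, 0.934, 0.358, 0.002]
force: [-0.2, 0.9, -0.8]
width: 0.0401
t 15.97 pos [ 0.5099  0.318  -0.0239] F [-0.2  0.9 -0.8] w 0.0401 j [-0.9   0.49  0.33  1.75 -0.2   0.92 -1.32]
total shift (tool now, units) [-0.04  0.01  0.14] turn units [-0.02 -0.05 -0.05] rows 1
  row 0 [-0.04  0.01  0.14] [-0.02 -0.05 -0.05]
time: 16.22
eef_pos: [0.5099, 0.3179, -0.0274]
tcp_rot: [-0.002, 0.934, 0.358, 0.001]
force: [0.6, -0.1, 1.0]
width: 0.04
t 16.22 pos [ 0.5099  0.3179 -0.0274] F [ 0.6 -0.1  1. ] w 0.04 j [-0.9   0.5   0.33  1.75 -0.2   0.92 -1.32]
total shift (tool now, units) [-0.04  0.    0.02] turn units [-0.02 -0.05 -0.05] rows 1
  row 0 [-0.04  0.    0.02] [-0.02 -0.05 -0.05]
```

```bash
python3 -m creep '0 0 0 0 0 0; 0 0 0 0 0 0; 0 0 0 0 0 0; 0 0 0 0 0 0; 0 0 0 0 0 0' 5 25
python3 -m creep '0 0 0 0 0 0; 0 0 0 0 0 0'
python3 far.py 0.509 0.317 -0.028 -47.8
```

```text
time: 16.63
eef_pos: [0.5102, 0.3181, -0.0268]
tcp_rot: [-0.002, 0.934, 0.358, 0.002]
force: [0.5, -0.0, 0.1]
width: 0.015
time: 16.8
eef_pos: [0.5102, 0.3181, -0.0268]
tcp_rot: [-0.002, 0.934, 0.358, 0.002]
force: [-0.1, 0.3, -1.2]
width: 0.0156
t 16.80 pos [ 0.5102  0.3181 -0.0268] F [-0.1  0.3 -1.2] w 0.0156 j [-0.9   0.5   0.33  1.75 -0.2   0.92 -1.32]
total shift (tool now, units) [-0.05 -0.    0.04] turn units [-0.02 -0.06 -0.05] rows 1
  row 0 [-0.05 -0.    0.04] [-0.02 -0.06 -0.05]
```

Gripped (15.6 mm). With the nippers on the counter, reported z is -0.027, so on the tray floor it should be about +0.003. Lift and check.

```bash
python3 -m creep '0 0 -0.4 0 0 0; 0 0 -0.8 0 0 0; 0 0 -1 0 0 0; 0 0 -1 0 0 0; 0 0 -1 0 0 0'
python3 -m creep '0 0 -1 0 0 0; 0 0 -0.7 0 0 0; 0 0 0 0 0 0'
python3 far.py 0.5906 0.0014 0.16 -83.7; python3 look.py scene s13 330 110 120 90 6;python3 look.py wrist w13
```

```text
time: 17.22
eef_pos: [0.5055, 0.3141, 0.0993]
tcp_rot: [0.001, 0.934, 0.358, -0.005]
force: [1.3, 0.8, -0.4]
width: 0.0151
time: 17.47
eef_pos: [0.5084, 0.3151, 0.1626]
tcp_rot: [-0.001, 0.934, 0.357, 0.001]
force: [0.9, 0.4, 0.5]
width: 0.0152
t 17.47 pos [0.5084 0.3151 0.1626] F [0.9 0.4 0.5] w 0.0152 j [-0.94  0.29  0.38  1.59 -0.11  1.28 -1.38]
total shift (tool now, units) [-4.94  9.62  0.06] turn units [-0.02 -0.01  7.11] rows 11
  row 0 [-0.45  0.87  0.01] [-0.   -0.    0.65]
  row 1 [-0.4   0.9   0.01] [-0.   -0.    0.65]
  row 2 [-0.35  0.92  0.01] [-0.   -0.    0.65]
  row 3 [-0.3   0.94  0.01] [-0.   -0.    0.65]
  row 4 [-0.24  0.95  0.01] [-0.   -0.    0.65]
```

View pics/s13z.png

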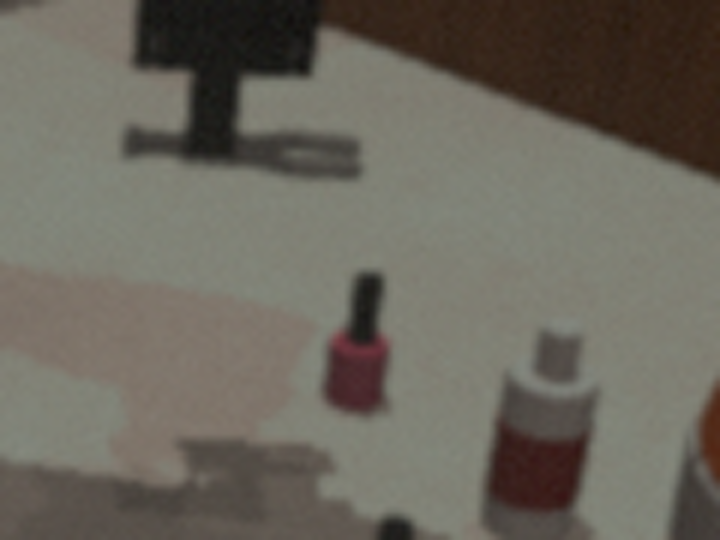

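View pics/w13.png

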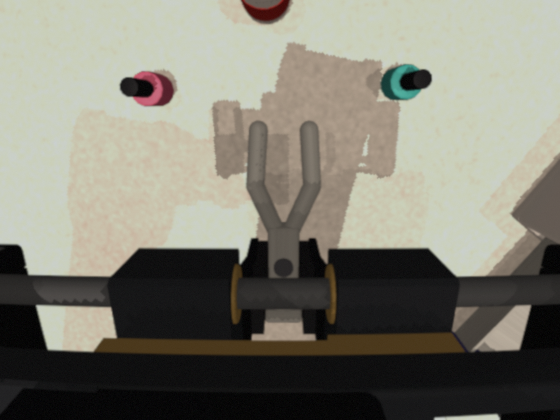

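The nippers are held level and in line with the tool's x. Moving to over the drawer's left half.

```bash
python3 -m creep '-0.45 0.85 0 0 0 0.65; -0.4 0.88 0 0 0 0.65; -0.35 0.9 0 0 0 0.65; -0.3 0.92 0 0 0 0.65; -0.25 0.93 0 0 0 0.65'
python3 far.py 0.5906 0.0014 0.17 -83.7
```

```text
time: 17.98
eef_pos: [0.5372, 0.1718, 0.1517]
tcp_rot: [0.0, 0.976, 0.22, -0.007]
force: [-0.0, 0.7, -1.1]
width: 0.0151
t 17.98 pos [0.5372 0.1718 0.1517] F [-0.   0.7 -1.1] w 0.0151 j [-0.81  0.24  0.49  1.69 -0.12  1.26 -1.42]
total shift (tool now, units) [-0.84  5.89 -0.62] turn units [-0.    0.16  3.82] rows 6
  row 0 [-0.14  0.98 -0.1 ] [-0.    0.03  0.64]
  row 1 [-0.08  0.99 -0.1 ] [-0.    0.03  0.64]
  row 2 [-0.03  0.99 -0.1 ] [-0.    0.03  0.64]
  row 3 [ 0.03  0.99 -0.1 ] [-0.    0.03  0.64]
  row 4 [ 0.08  0.99 -0.1 ] [-0.    0.03  0.64]
```

```bash
python3 -m creep '-0.14 0.95 -0.15 0 0.03 0.65; -0.08 0.95 -0.15 0 0.03 0.65; -0.03 0.95 -0.15 0 0.03 0.65; 0.03 0.9 -0.1 0 0.03 0.65; 0.08 0.75 -0.1 0 0.03 0.65'
python3 -m creep '0.1 0.5 0 0 0 0.3; 0 0 0 0 0 0; 0 0 0 0 0 0';python3 far.py 0.5906 0.0014 0.15 -83.7;python3 look.py scene s14 180 120 200 150 4;python3 look.py wrist w14
```

```text
time: 18.4
eef_pos: [0.5722, 0.025, 0.1645]
tcp_rot: [0.002, 0.998, 0.065, -0.007]
force: [-0.2, -0.7, -0.9]
width: 0.0154
time: 18.65
eef_pos: [0.5756, -0.0004, 0.1621]
tcp_rot: [0.004, 0.999, 0.042, -0.009]
force: [1.2, 0.7, -1.1]
width: 0.0155
t 18.65 pos [ 5.756e-01 -4.000e-04  1.621e-01] F [ 1.2  0.7 -1.1] w 0.0155 j [-0.61  0.28  0.64  1.64 -0.17  1.29 -1.43]
total shift (tool now, units) [ 0.51 -0.02  0.39] turn units [ 0.07  0.2  -0.29] rows 1
  row 0 [ 0.51 -0.02  0.39] [ 0.07  0.2  -0.29]
```

View pics/s14z.png

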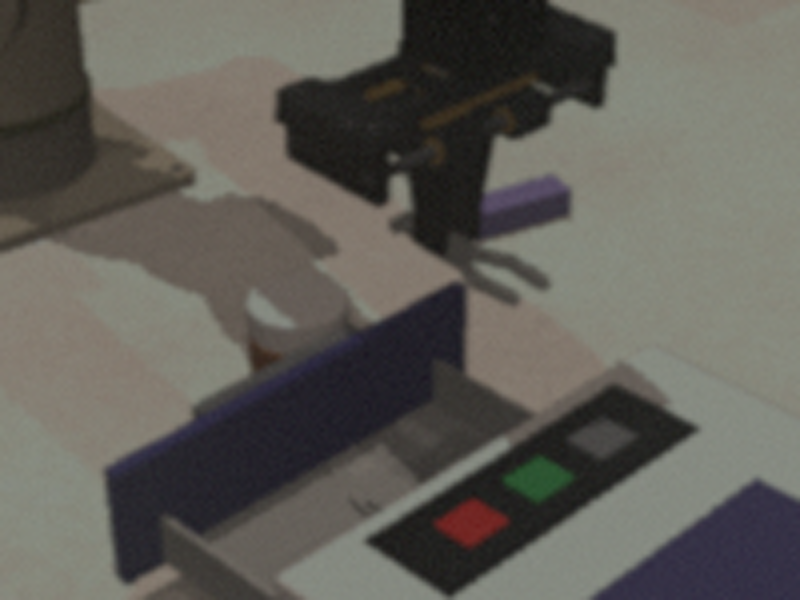

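View pics/w14.png

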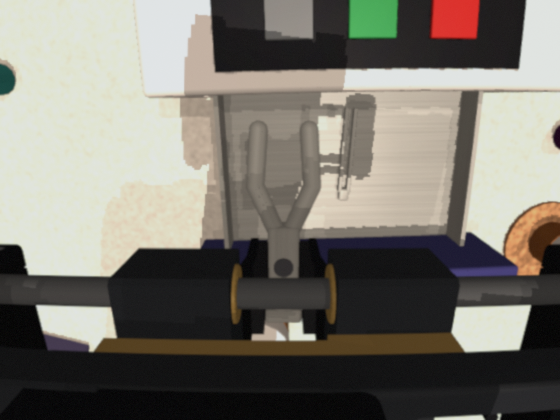

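```bash
python3 - <<'E'
from h import *
import pickle
w=pickle.load(open('pics/w14.pkl','rb'))
r=lambda x:x.round(4).tolist()
print('box front edge .125',r(plane(w,[(150,96),(550,93)],.125)))
print('walls top L',r(plane(w,[(226,100),(229,235)],.06)),'R',r(plane(w,[(462,100),(447,235)],.06)))
print('tweez',r(plane(w,[(350,107),(343,198)],.034)))
print('front inner/top edge',r(plane(w,[(205,240),(468,236)],.105)),'outer',r(plane(w,[(515,270)],.105)))
o=np.array([.617,-.056]);a=np.radians(6.3);M=np.array([[np.cos(a),np.sin(a)],[-np.sin(a),np.cos(a)]])
f=lambda p:r((p[:,:2]-o)@M.T)
print('tray frame: walls',f(plane(w,[(226,100),(229,235),(462,100),(447,235)],.06)),'tw',f(plane(w,[(350,107),(343,198)],.034)),'boxfront',f(plane(w,[(150,96),(550,93)],.125)),'df',f(plane(w,[(205,240),(468,236),(515,270)],.105)))
E
```

```text
box front edge .125 [[0.649, 0.0923, 0.125], [0.6766, -0.1765, 0.125]]
walls top L [[0.6492, 0.052, 0.06], [0.528, 0.0445, 0.06]] R [[0.6679, -0.1479, 0.06], [0.5446, -0.1618, 0.06]]
tweez [[0.6524, -0.0574, 0.034], [0.5656, -0.0625, 0.034]]
front inner/top edge [[0.5409, 0.0577, 0.105], [0.5615, -0.1545, 0.105]] outer [[0.5338, -0.205, 0.105]]
tray frame: walls [[0.0438, 0.1039], [-0.0775, 0.1096], [0.0405, -0.0969], [-0.0835, -0.0973]] tw [[0.035, -0.0053], [-0.0518, -0.0009]] boxfront [[0.048, 0.1439], [0.046, -0.1263]] df [[-0.0631, 0.1214], [-0.0659, -0.0918], [-0.0991, -0.139]]
```

```bash
python3 -m creep '0.4 0 0.2 0.05 0.15 -0.25; 0.1 0 0.2 0 0.05 0; 0 0 0 0 0 0; 0 0 0 0 0 0'
python3 far.py 0.5906 0.0014 0.06 -83.7
```

```text
time: 19.08
eef_pos: [0.5895, 0.0074, 0.148]
tcp_rot: [-0.0, 0.998, 0.058, -0.001]
force: [-0.3, -0.4, -0.8]
width: 0.0151
t 19.08 pos [0.5895 0.0074 0.148 ] F [-0.3 -0.4 -0.8] w 0.0151 j [-0.6   0.31  0.63  1.64 -0.19  1.25 -1.39]
total shift (tool now, units) [0.02 0.2  2.93] turn units [-0.01  0.02  0.08] rows 3
  row 0 [0.01 0.07 0.98] [-0.    0.01  0.03]
  row 1 [0.01 0.07 0.98] [-0.    0.01  0.03]
  row 2 [0.01 0.07 0.98] [-0.    0.01  0.03]
```

```bash
python3 -m creep '0.02 0.1 0.6 0 0 0.05; 0 0.1 0.6 0 0 0.03; 0 0.05 0.6 0 0 0; 0 0 0.5 0 0 0; 0 0 0 0 0 0'
python3 -m creep '0 0 0 0 0 0';python3 far.py 0.5906 0.0014 0.003 -83.7;python3 look.py scene s15 180 120 200 150 4;python3 look.py wrist w15
```

```text
time: 19.5
eef_pos: [0.5901, 0.0039, 0.0782]
tcp_rot: [-0.001, 0.998, 0.057, -0.001]
force: [-5.2, -0.1, -2.0]
width: 0.0152
time: 19.58
eef_pos: [0.5893, 0.0042, 0.0781]
tcp_rot: [-0.001, 0.998, 0.057, -0.002]
force: [-0.5, -0.4, -1.3]
width: 0.0156
t 19.58 pos [0.5893 0.0042 0.0781] F [-0.5 -0.4 -1.3] w 0.0156 j [-0.57  0.38  0.61  1.72 -0.24  1.12 -1.35]
total shift (tool now, units) [0.04 0.1  2.5 ] turn units [-0.02  0.04  0.05] rows 3
  row 0 [0.01 0.03 0.83] [-0.01  0.01  0.02]
  row 1 [0.01 0.03 0.83] [-0.01  0.01  0.02]
  row 2 [0.01 0.03 0.83] [-0.01  0.01  0.02]
```

View pics/s15z.png

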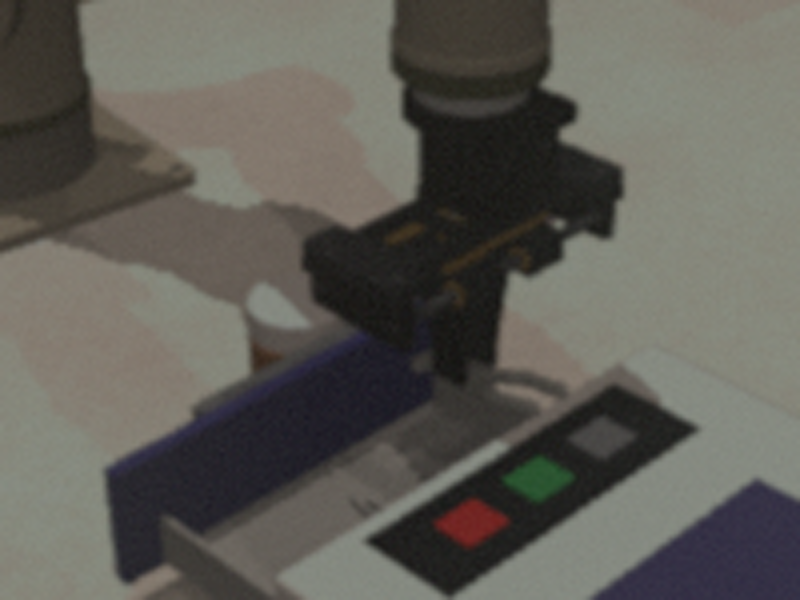

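View pics/w15.png

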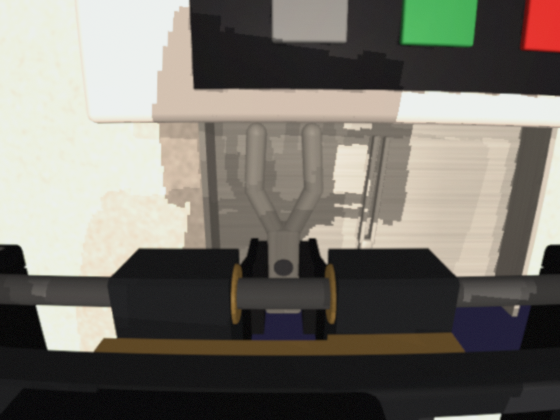

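The handle ends (row 125) are only about 2 mm in front of the box edge (row 120), so I'll back off 12 mm before lowering.

```bash
python3 -m creep '-0.3 0.05 -0.1 0 0 0; -0.12 0.05 0 0 0.03 0.03; 0 0 0 0 0 0; 0 0 0 0 0 0'
python3 far.py 0.578 0.0 0.003 -83.7;python3 look.py wrist w16
```

```text
time: 20.02
eef_pos: [0.5782, 0.0001, 0.0854]
tcp_rot: [-0.002, 0.998, 0.056, 0.003]
force: [0.6, 0.2, -0.2]
width: 0.015
t 20.02 pos [5.782e-01 1.000e-04 8.540e-02] F [ 0.6  0.2 -0.2] w 0.015 j [-0.59  0.34  0.62  1.75 -0.22  1.12 -1.36]
total shift (tool now, units) [-0.02  0.01  2.75] turn units [-0.03 -0.07  0.03] rows 3
  row 0 [-0.01  0.    0.92] [-0.01 -0.02  0.01]
  row 1 [-0.01  0.    0.92] [-0.01 -0.02  0.01]
  row 2 [-0.    0.    0.92] [-0.01 -0.02  0.01]
```

View pics/w16.png

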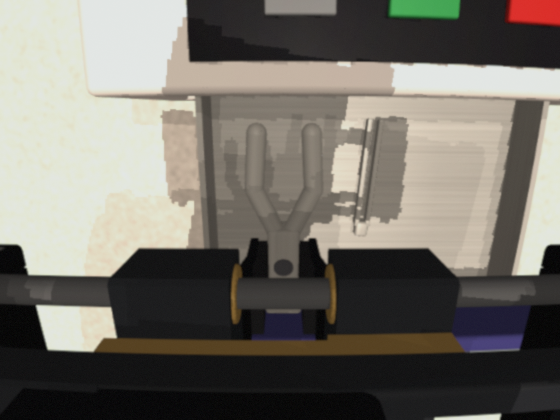

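The gap to the box is now about 28 px. Lowering to the tray floor.

```bash
python3 -m creep '0 0 0.6 0 -0.03 0; 0 0 0.6 0 -0.03 0; 0 0 0.4 0 0 0; 0 0 0.3 0 0 0; 0 0 0 0 0 0'
python3 -m creep '0 0 0 0 0 0'; python3 far.py 0.578 0.0 0.003 -83.7
```

```text
time: 20.48
eef_pos: [0.5811, 0.0009, 0.0285]
tcp_rot: [-0.002, 0.998, 0.056, 0.003]
force: [-0.5, 0.3, -1.3]
width: 0.015
time: 20.57
eef_pos: [0.5811, 0.0007, 0.0284]
tcp_rot: [-0.002, 0.998, 0.056, 0.003]
force: [0.5, 0.3, -0.6]
width: 0.0152
t 20.57 pos [0.5811 0.0007 0.0284] F [ 0.5  0.3 -0.6] w 0.0152 j [-0.56  0.42  0.59  1.79 -0.27  1.01 -1.32]
total shift (tool now, units) [-0.11  0.02  0.84] turn units [-0.04 -0.07  0.03] rows 1
  row 0 [-0.11  0.02  0.84] [-0.04 -0.07  0.03]
```

```bash
python3 -m creep '-0.1 0 0.4 0 -0.05 0; 0 0 0.25 0 0 0; 0 0 0 0 0 0; 0 0 0 0 0 0'; python3 far.py 0.578 0.0 0.003 -83.7
python3 look.py scene s17 210 150 160 120 5
```

```text
time: 20.9
eef_pos: [0.5794, 0.0005, 0.0087]
tcp_rot: [-0.002, 0.998, 0.056, 0.002]
force: [0.5, 0.7, 1.8]
width: 0.0154
t 20.90 pos [5.794e-01 5.000e-04 8.700e-03] F [0.5 0.7 1.8] w 0.0154 j [-0.55  0.44  0.58  1.8  -0.29  0.98 -1.31]
total shift (tool now, units) [-0.05  0.01  0.19] turn units [-0.04 -0.05  0.03] rows 1
  row 0 [-0.05  0.01  0.19] [-0.04 -0.05  0.03]
```

View pics/s17z.png

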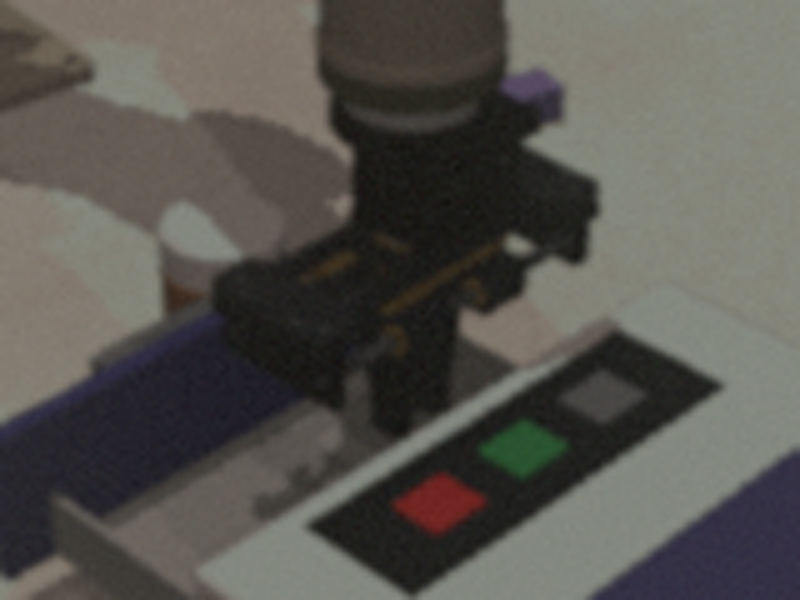

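```bash
python3 -m creep '-0.03 0 0.12 0 0 0; 0 0 0 0 0 0; 0 0 0 0 0 0'; python3 -m creep '0 0 0.08 0 0 0; 0 0 0 0 0 0; 0 0 0 0 0 0';  python3 far.py 0.578 0.0 0.003 -83.7
```

```text
time: 21.2
eef_pos: [0.5797, 0.0006, 0.0063]
tcp_rot: [-0.002, 0.998, 0.056, 0.003]
force: [0.4, 0.5, 1.4]
width: 0.0155
time: 21.45
eef_pos: [0.5802, 0.0007, 0.0045]
tcp_rot: [-0.002, 0.998, 0.056, 0.004]
force: [-0.3, 0.2, 3.1]
width: 0.0151
t 21.45 pos [0.5802 0.0007 0.0045] F [-0.3  0.2  3.1] w 0.0151 j [-0.55  0.45  0.58  1.81 -0.3   0.97 -1.3 ]
total shift (tool now, units) [-0.08  0.02  0.05] turn units [-0.05 -0.09  0.03] rows 1
  row 0 [-0.08  0.02  0.05] [-0.05 -0.09  0.03]
```

Contact (3 N up) at about the expected height. Opening to 40 mm.

```bash
python3 -m creep '0 0 0 0 0 0; 0 0 0 0 0 0; 0 0 0 0 0 0; 0 0 0 0 0 0' 40
python3 -m creep '0 0 -0.3 0 0 0; 0 0 -0.6 0 0 0; 0 0 -0.8 0 0 0; 0 0 -0.9 0 0 0; 0 0 -0.9 0 0 0'
python3 -m creep '0 0 -0.9 0 0 0; -0.5 0 -0.5 0 0 0; -0.5 0 -0.5 0 0 0; 0 0 0 0 0 0; 0 0 0 0 0 0'
python3 far.py 0.46 -0.06 0.2 -83.7;python3 look.py scene s18 210 150 160 120 5;python3 look.py wrist w18
```

```text
time: 21.78
eef_pos: [0.5796, 0.0006, 0.0038]
tcp_rot: [-0.002, 0.998, 0.056, 0.003]
force: [-0.0, -0.2, 0.4]
width: 0.034
time: 22.2
eef_pos: [0.5741, -0.0006, 0.1082]
tcp_rot: [-0.001, 0.998, 0.056, -0.003]
force: [0.6, 0.5, 0.7]
width: 0.0399
time: 22.62
eef_pos: [0.5466, -0.0052, 0.1773]
tcp_rot: [-0.002, 0.998, 0.055, 0.003]
force: [-0.2, -0.1, -0.3]
width: 0.0402
t 22.62 pos [ 0.5466 -0.0052  0.1773] F [-0.2 -0.1 -0.3] w 0.0402 j [-0.65  0.17  0.65  1.72 -0.11  1.28 -1.43]
total shift (tool now, units) [-3.07  1.5  -0.78] turn units [-0.04 -0.07 -0.  ] rows 4
  row 0 [-0.77  0.37 -0.19] [-0.01 -0.02 -0.  ]
  row 1 [-0.77  0.37 -0.19] [-0.01 -0.02 -0.  ]
  row 2 [-0.77  0.37 -0.19] [-0.01 -0.02 -0.  ]
  row 3 [-0.77  0.37 -0.19] [-0.01 -0.02 -0.  ]
```

View pics/s18z.png

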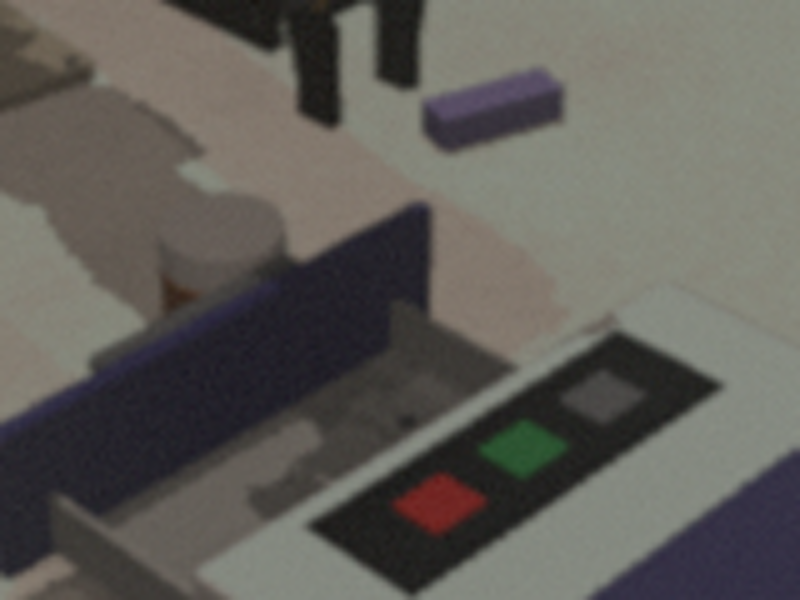

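View pics/w18.png

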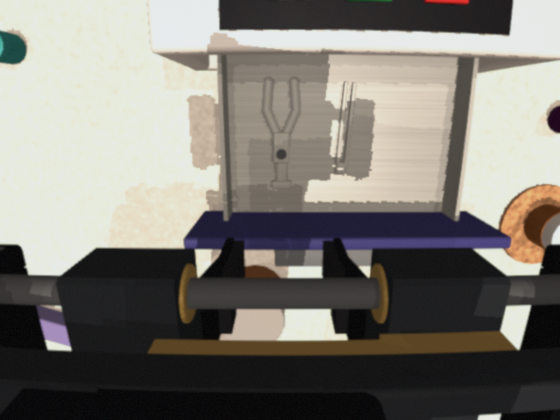

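The nippers lie flat in the tray at (280,155), the tweezers are untouched at (345,125), and the drawer is still open. Before pushing I need the look-alike jar in front of the drawer, so I know what space I have.

```bash
python3 - <<'E'
from h import *
import pickle
w=pickle.load(open('pics/w18.pkl','rb'));T=manip.calibration('top');w1=pickle.load(open('pics/w1.pkl','rb'))
for z in (.05,.06,.07): print(z,plane(T,[(235+130/3,80+543/3)],z).round(3),plane(w1,[(77,110)],z).round(3))
r=lambda x:x.round(4).tolist()
print('front top edges',r(plane(w,[(207,212),(465,212),(187,243),(507,240)],.105)),'pivot',r(plane(w,[(281,154)],.042)))
o=np.array([.617,-.056]);a=np.radians(6.3);M=np.array([[np.cos(a),np.sin(a)],[-np.sin(a),np.cos(a)]])
f=lambda p:r((p[:,:2]-o)@M.T)
print('tray frame: nip pivot, jaw, handles',f(plane(w,[(281,154),(281,186),(268,80),(295,80)],.042)),'tw',f(plane(w,[(349,82),(340,173)],.034)),'front',f(plane(w,[(187,243),(507,240)],.105)))
E
```

```text
0.05 [[0.401 0.011 0.05 ]] [[0.4   0.014 0.05 ]]
0.06 [[0.4   0.011 0.06 ]] [[0.406 0.013 0.06 ]]
0.07 [[0.4  0.01 0.07]] [[0.412 0.013 0.07 ]]
front top edges [[0.5307, 0.0551, 0.105], [0.5544, -0.1591, 0.105], [0.5012, 0.0708, 0.105], [0.5337, -0.2038, 0.105]] pivot [[0.5768, -0.0009, 0.042]]
tray frame: nip pivot, jaw, handles [[-0.034, 0.0592], [-0.0658, 0.0592], [0.0346, 0.0711], [0.0346, 0.0462]] tw [[0.0337, -0.0053], [-0.0541, -0.0002]] front [[-0.1012, 0.1388], [-0.099, -0.1377]]
```

```bash
python3 -m creep '-0.75 0.6 -0.1 0 -0.02 0; -0.75 0.6 -0.1 0 -0.02 0; -0.75 0.55 0 0 -0.02 0; -0.3 0.3 0 0 0 0; 0 0 0 0 0 0' 40
python3 far.py 0.468 -0.072 0.034 -83.7
```

```text
time: 23.13
eef_pos: [0.4749, -0.0761, 0.1777]
tcp_rot: [0.001, 0.998, 0.057, -0.004]
force: [0.1, -0.4, 0.2]
width: 0.0402
t 23.13 pos [ 0.4749 -0.0761  0.1777] F [ 0.1 -0.4  0.2] w 0.0402 j [-0.62 -0.    0.69  1.87  0.    1.29 -1.39]
total shift (tool now, units) [-0.17 -0.16  4.79] turn units [0.01 0.1  0.04] rows 5
  row 0 [-0.03 -0.03  0.96] [0.   0.02 0.01]
  row 1 [-0.04 -0.03  0.96] [0.   0.02 0.01]
  row 2 [-0.04 -0.03  0.96] [0.   0.02 0.01]
  row 3 [-0.04 -0.03  0.96] [0.   0.02 0.01]
  row 4 [-0.04 -0.03  0.96] [0.   0.02 0.01]
```

```bash
python3 -m creep '-0.25 -0.03 0.5 0 0.02 0; -0.1 -0.03 0.7 0 0.02 0; -0.05 -0.03 0.8 0 0.02 0; 0 0 0.7 0 0 0; 0 0 0 0 0 0'
python3 far.py 0.466 -0.072 0.034 -83.7
```

```text
time: 23.55
eef_pos: [0.4657, -0.0715, 0.0931]
tcp_rot: [0.001, 0.998, 0.057, -0.001]
force: [-0.3, 0.1, -0.8]
width: 0.0401
t 23.55 pos [ 0.4657 -0.0715  0.0931] F [-0.3  0.1 -0.8] w 0.0401 j [-0.61  0.06  0.69  2.   -0.04  1.09 -1.35]
total shift (tool now, units) [0.01 0.02 1.97] turn units [0.01 0.02 0.05] rows 2
  row 0 [0.   0.01 0.99] [0.01 0.01 0.03]
  row 1 [0.   0.01 0.99] [0.01 0.01 0.03]
```

```bash
python3 -m creep '-0.05 0 0.7 0 0 0; -0.03 0 0.7 0 0 0; 0 0 0.45 0 0 0; 0 0 0 0 0 0; 0 0 0 0 0 0'
python3 far.py 0.466 -0.072 0.034 -83.7; python3 look.py scene s19 200 130 160 120 5;python3 look.py wrist w19
```

```text
time: 23.97
eef_pos: [0.4674, -0.069, 0.0371]
tcp_rot: [0.002, 0.998, 0.059, -0.001]
force: [-0.7, 0.1, 0.3]
width: 0.0399
t 23.97 pos [ 0.4674 -0.069   0.0371] F [-0.7  0.1  0.3] w 0.0399 j [-0.59  0.16  0.69  2.05 -0.12  0.97 -1.29]
total shift (tool now, units) [-0.06  0.09  0.1 ] turn units [0.05 0.03 0.09] rows 1
  row 0 [-0.06  0.09  0.1 ] [0.05 0.03 0.09]
```

View pics/s19z.png

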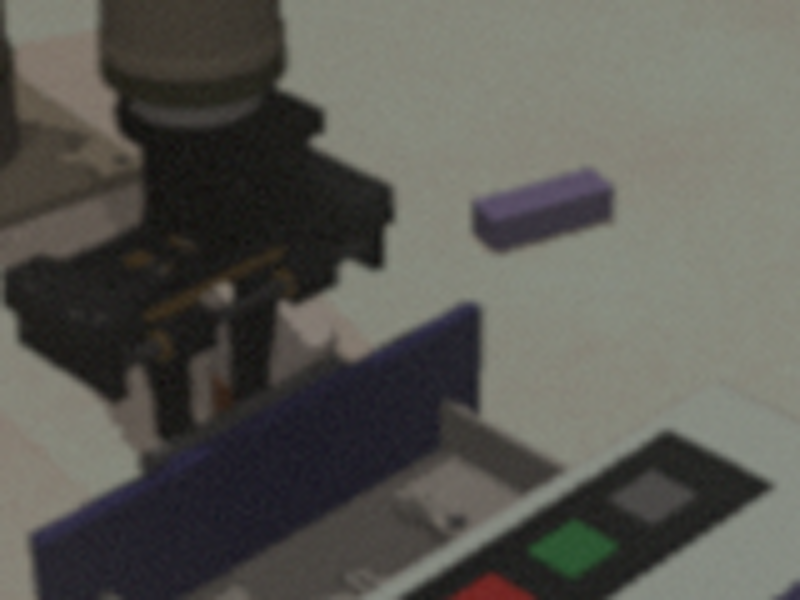

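View pics/w19.png

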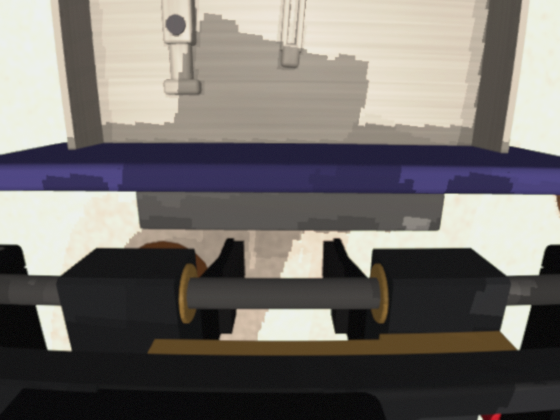

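The fingers are in front of the pull lip, centred (col 283 vs lip 138–440). Pushing gently.

```bash
python3 -m creep '0.3 0.05 0.05 0.02 0 0.05; 0.3 0.03 0.05 0.02 0 0.04; 0.2 0 0 0 0 0; 0.2 0 0 0 0 0; 0.25 0 0 0 0 0'
python3 far.py 0.6242 -0.0553 0.034 -83.7
python3 -m creep '0.3 0 0 0 0 0; 0.35 0 0 0 0 0; 0.4 0 0 0 0 0; 0.4 0 0 0 0 0; 0.4 0 0 0 0 0'
python3 far.py 0.6242 -0.0553 0.034 -83.7
```

```text
time: 24.48
eef_pos: [0.5084, -0.0662, 0.038]
tcp_rot: [-0.001, 0.998, 0.055, 0.0]
force: [-2.2, -1.0, -1.7]
width: 0.04
t 24.48 pos [ 0.5084 -0.0662  0.038 ] F [-2.2 -1.  -1.7] w 0.04 j [-0.55  0.26  0.68  1.95 -0.2   0.99 -1.25]
total shift (tool now, units) [3.88 0.06 0.14] turn units [-0.02 -0.01  0.  ] rows 4
  row 0 [0.97 0.02 0.03] [-0.01 -0.    0.  ]
  row 1 [0.97 0.02 0.03] [-0.01 -0.    0.  ]
  row 2 [0.97 0.02 0.03] [-0.01 -0.    0.  ]
  row 3 [0.97 0.02 0.03] [-0.01 -0.    0.  ]
time: 24.9
eef_pos: [0.5674, -0.0597, 0.0381]
tcp_rot: [-0.001, 0.998, 0.055, -0.0]
force: [-1.9, -1.5, 1.6]
width: 0.0397
t 24.90 pos [ 0.5674 -0.0597  0.0381] F [-1.9 -1.5  1.6] w 0.0397 j [-0.51  0.4   0.65  1.8  -0.28  1.03 -1.21]
total shift (tool now, units) [1.9  0.06 0.14] turn units [-0.03  0.01  0.01] rows 2
  row 0 [0.95 0.03 0.07] [-0.01  0.    0.  ]
  row 1 [0.95 0.03 0.07] [-0.01  0.    0.  ]
```

```bash
python3 -m creep '0.4 0.02 0.05 0 0 0; 0.4 0.02 0 0 0 0; 0.35 0 0 0 0 0; 0.25 0 0 0 0 0; 0.15 0 0 0 0 0'
python3 far.py 0.6242 -0.0553 0.034 -83.7;python3 look.py scene s20 200 130 160 120 5
```

```text
time: 25.32
eef_pos: [0.6203, -0.0541, 0.0362]
tcp_rot: [-0.001, 0.998, 0.056, -0.0]
force: [-1.9, -0.3, 1.2]
width: 0.0399
t 25.32 pos [ 0.6203 -0.0541  0.0362] F [-1.9 -0.3  1.2] w 0.0399 j [-0.46  0.51  0.62  1.66 -0.33  1.08 -1.2 ]
total shift (tool now, units) [0.12 0.05 0.07] turn units [-0.02  0.    0.03] rows 1
  row 0 [0.12 0.05 0.07] [-0.02  0.    0.03]
```

View pics/s20z.png

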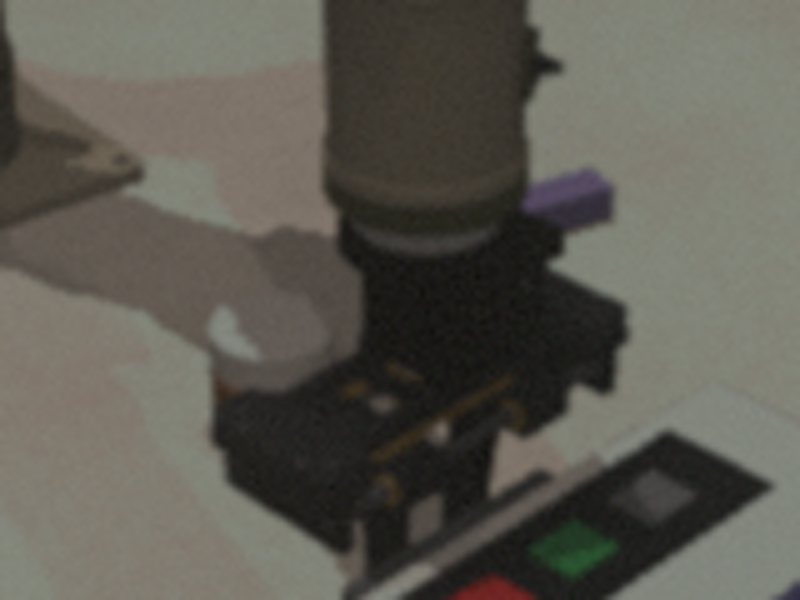

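Nearly shut. I'll continue in small steps until the force rises.

```bash
python3 -m creep '0.1 0 0 0 0 0; 0.1 0 0 0 0 0'; python3 -m creep '0.1 0 0 0 0 0; 0.12 0 0 0 0 0';python3 -m creep '0.15 0 0 0 0 0; 0.15 0 0 0 0 0'
```

```text
time: 25.53
eef_pos: [0.6235, -0.0538, 0.0358]
tcp_rot: [-0.001, 0.998, 0.056, -0.004]
force: [-28.7, 2.1, 20.6]
width: 0.04
time: 25.7
eef_pos: [0.6225, -0.0537, 0.0356]
tcp_rot: [-0.003, 0.998, 0.055, -0.011]
force: [-22.9, 1.4, 17.8]
width: 0.0398
time: 25.87
eef_pos: [0.6214, -0.0535, 0.0356]
tcp_rot: [-0.005, 0.998, 0.054, -0.021]
force: [-26.8, 0.6, 20.5]
width: 0.0397
```

It hit the stop (28 N at the predicted position). Backing off and checking.

```bash
python3 -m creep '-0.3 0 0 0 0.1 0; -0.7 0 -0.1 0 0.1 0; -0.7 0 -0.5 0 0.1 0; -0.5 0 -0.7 0 0 0; 0 0 -0.8 0 0 0'
python3 -m creep '0 0 -0.8 0 0 0; 0 0 -0.8 0 0 0; 0 0 -0.6 0 0 0; 0 0 0 0 0 0; 0 0 0 0 0 0'
python3 far.py 0.6242 -0.0553 0.15 -83.7;python3 look.py scene s21 200 130 200 150 4; python3 look.py wrist w21;python3 look.py top t21 230 75 130 100 6
```

```text
time: 26.28
eef_pos: [0.5495, -0.0614, 0.0973]
tcp_rot: [-0.007, 0.998, 0.054, -0.013]
force: [0.3, 0.0, -0.0]
width: 0.0398
time: 26.7
eef_pos: [0.5518, -0.0625, 0.1724]
tcp_rot: [-0.009, 0.999, 0.053, -0.008]
force: [0.4, 0.0, -0.2]
width: 0.0404
t 26.70 pos [ 0.5518 -0.0625  0.1724] F [ 0.4  0.  -0.2] w 0.0404 j [-0.56  0.23  0.7   1.68 -0.17  1.3  -1.29]
total shift (tool now, units) [2.44 0.03 0.71] turn units [-0.21  0.18 -0.04] rows 3
  row 0 [0.81 0.01 0.24] [-0.07  0.06 -0.01]
  row 1 [0.81 0.01 0.24] [-0.07  0.06 -0.01]
  row 2 [0.81 0.01 0.24] [-0.07  0.06 -0.01]
```

View pics/s21z.png

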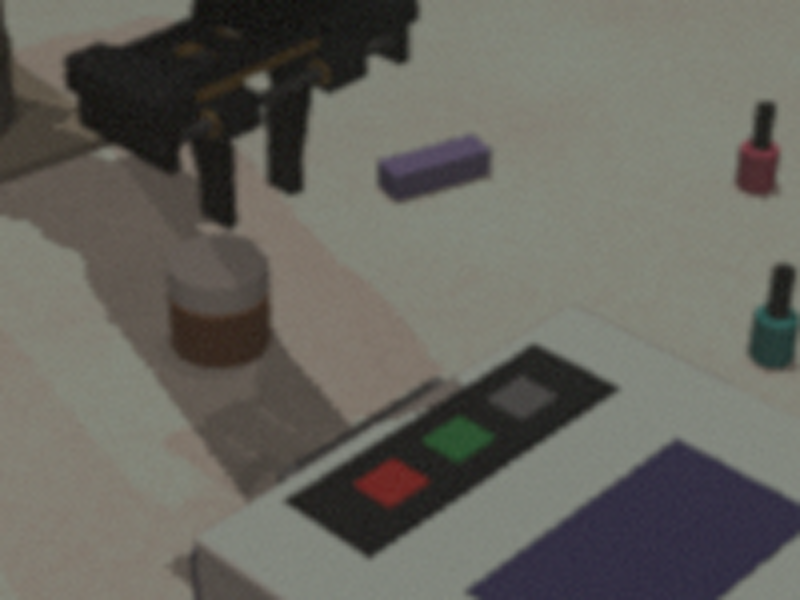

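View pics/w21.png

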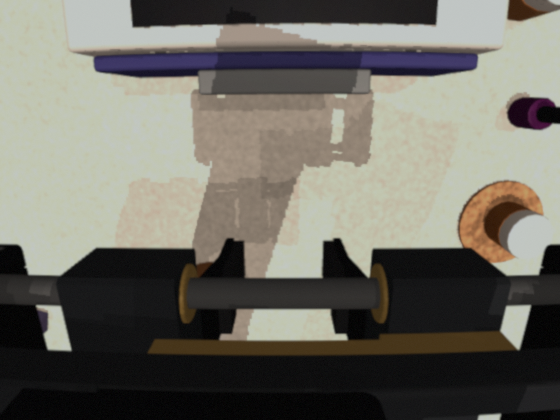

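```bash
python3 - <<'E'
from h import *
import pickle
w=pickle.load(open('pics/w21.pkl','rb'))
o=np.array([.6635,-.051]);a=np.radians(6.3);M=np.array([[np.cos(a),np.sin(a)],[-np.sin(a),np.cos(a)]])
f=lambda p:((p[:,:2]-o)@M.T).round(4).tolist()
print('lip outer .094',f(plane(w,[(200,93),(369,93)],.094)),'purple .105',f(plane(w,[(96,68),(476,66)],.105)),'box edge',f(plane(w,[(70,47),(500,47)],.125)))
im=cv2.imread('pics/w21.png');cv2.imwrite('pics/w21z.png',cv2.resize(im[30:110,60:260],None,fx=4,fy=4,interpolation=cv2.INTER_CUBIC))
E
```

```text
lip outer .094 [[-0.0284, 0.065], [-0.0289, -0.0652]] purple .105 [[-0.0089, 0.1401], [-0.0088, -0.1409]] box edge [[0.0037, 0.1463], [0.002, -0.1458]]
```

View pics/w21z.png

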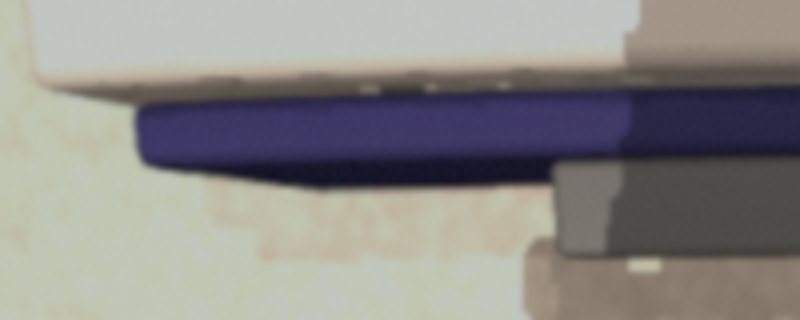

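The drawer is shut. Relative to the box edge, the lip face is 31 mm out (expected 30) and the purple face 12 mm, and the push ended on a hard stop. Now close the fingers and go above the green key.

```bash
python3 far.py 0.6895 -0.049 0.17 -83.7 | tail -5; python3 -m creep '0.8 0 -0.1 -0.04 0.04 -0.01; 0.9 0 0 -0.04 0.04 -0.01; 0.9 0 0 -0.04 0.04 -0.01; 0.9 0 0 -0.04 0.04 -0.01; 0.8 0 0 -0.04 0.02 0' 0 20
python3 -m creep '0 0 0 0 0 0; 0 0 0 0 0 0; 0 0 0 0 0 0'; python3 far.py 0.7095 -0.0465 0.14 -83.7;python3 look.py wrist w22
```

```text
row 0 [ 0.93  0.01 -0.01] [-0.04  0.04 -0.01]
  row 1 [ 0.93  0.01 -0.01] [-0.04  0.04 -0.01]
  row 2 [ 0.93  0.01 -0.  ] [-0.04  0.04 -0.01]
  row 3 [0.93 0.01 0.  ] [-0.04  0.04 -0.01]
  row 4 [0.93 0.01 0.  ] [-0.04  0.04 -0.01]
time: 27.27
eef_pos: [0.6784, -0.0488, 0.1668]
tcp_rot: [-0.002, 0.999, 0.054, -0.005]
force: [-0.7, -0.1, 0.4]
width: 0.0143
time: 27.52
eef_pos: [0.6798, -0.0473, 0.1601]
tcp_rot: [-0.001, 0.998, 0.055, -0.009]
force: [0.3, 0.5, -0.8]
width: 0.0013
t 27.52 pos [ 0.6798 -0.0473  0.1601] F [ 0.3  0.5 -0.8] w 0.0013 j [-0.44  0.55  0.66  1.34 -0.33  1.38 -1.24]
total shift (tool now, units) [1.   0.08 0.65] turn units [-0.03  0.2   0.  ] rows 2
  row 0 [0.5  0.04 0.33] [-0.02  0.1   0.  ]
  row 1 [0.5  0.04 0.33] [-0.02  0.1   0.  ]
```

View pics/w22.png

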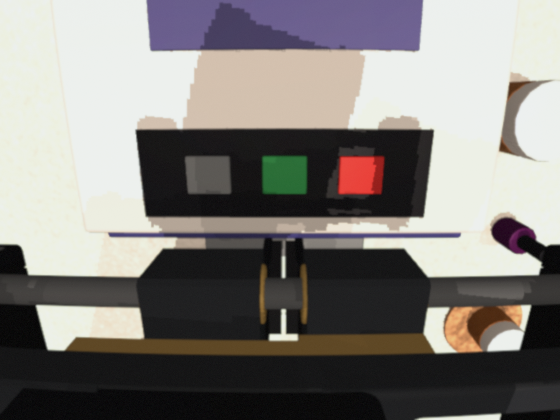

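Keys: grey (209,174), green (285,174), red (361,174). The closed fingers are centred at col 284.

```bash
python3 - <<'E'
from h import *
import pickle
w=pickle.load(open('pics/w22.pkl','rb'));im=cv2.imread('pics/w22.png');h=cv2.cvtColor(im,cv2.COLOR_BGR2HSV)
g=cv2.inRange(h,(45,80,30),(80,255,255));M=cv2.moments(g,True);c=(M['m10']/M['m00'],M['m01']/M['m00']);print(c,M['m00'],plane(w,[c,(209,174.5),(361,174.5)],.129).round(4))
E
python3 -m creep '0.5 0.04 0.1 0 0.1 0; 0.4 0.04 0.1 0 0.1 0; 0 0 0 0 0 0; 0 0 0 0 0 0'; python3 far.py 0.7085 -0.0465 0.11 -83.7
```

```text
(284.0848094471283, 174.4374664519592) 1863.0 [[ 0.7092 -0.0457  0.129 ]
 [ 0.7036  0.0049  0.129 ]
 [ 0.715  -0.0975  0.129 ]]
time: 27.9
eef_pos: [0.7051, -0.0477, 0.1538]
tcp_rot: [-0.002, 0.999, 0.054, -0.0]
force: [-0.2, -0.5, -0.2]
width: 0.0002
t 27.90 pos [ 0.7051 -0.0477  0.1538] F [-0.2 -0.5 -0.2] w 0.0002 j [-0.41  0.6   0.65  1.28 -0.36  1.38 -1.24]
total shift (tool now, units) [ 0.12 -0.02  1.46] turn units [-0.05  0.   -0.02] rows 2
  row 0 [ 0.06 -0.01  0.73] [-0.02  0.   -0.01]
  row 1 [ 0.06 -0.01  0.73] [-0.02  0.   -0.01]
```

```bash
python3 -m creep '0.1 -0.02 0.5 -0.03 0 0; 0.02 0 0.4 0 0 0; 0 0 0.2 0 0 0; 0 0 0 0 0 0; 0 0 0 0 0 0'; python3 far.py 0.709 -0.046 0.11 -83.7;python3 look.py scene s23 250 170 120 90 6;python3 look.py wrist w23
```

```text
time: 28.32
eef_pos: [0.707, -0.047, 0.118]
tcp_rot: [-0.001, 0.999, 0.053, -0.001]
force: [-0.2, 0.3, 0.5]
width: 0.0006
t 28.32 pos [ 0.707 -0.047  0.118] F [-0.2  0.3  0.5] w 0.0006 j [-0.41  0.62  0.64  1.32 -0.37  1.32 -1.23]
total shift (tool now, units) [ 0.07 -0.03  0.27] turn units [-0.02  0.01 -0.03] rows 1
  row 0 [ 0.07 -0.03  0.27] [-0.02  0.01 -0.03]
```

View pics/s23z.png

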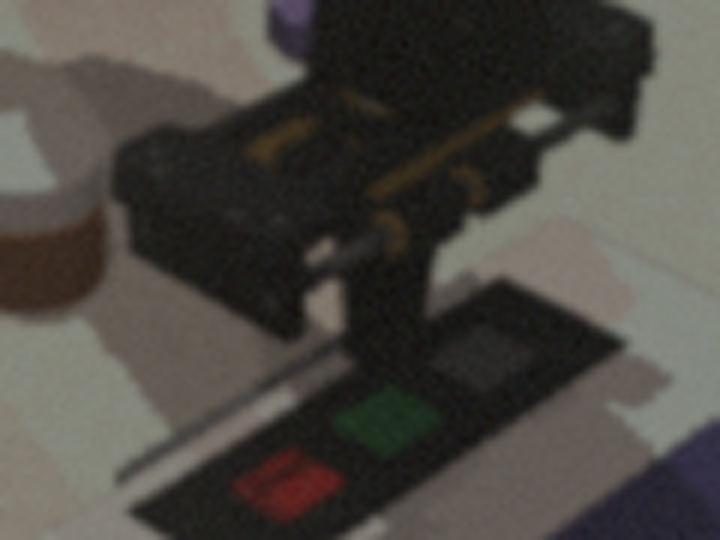

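View pics/w23.png

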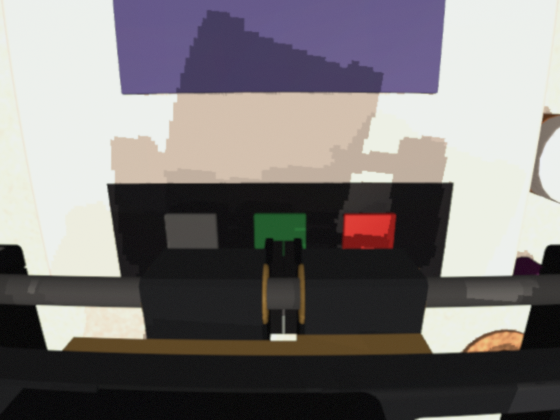

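The tips (crop (390,370)) are about 20 mm above the green key (crop (388,420)), in line with it.

```bash
python3 -m creep '0.07 -0.02 0.3 0 0 0; 0 0 0.15 0 0 0; 0 0 0 0 0 0; 0 0 0 0 0 0'; python3 far.py 0.709 -0.046 0.098 -83.7
```

```text
time: 28.75
eef_pos: [0.7101, -0.0461, 0.1048]
tcp_rot: [-0.001, 0.999, 0.054, 0.001]
force: [0.9, -0.1, -0.7]
width: 0.0005
t 28.75 pos [ 0.7101 -0.0461  0.1048] F [ 0.9 -0.1 -0.7] w 0.0005 j [-0.41  0.64  0.63  1.33 -0.38  1.29 -1.23]
total shift (tool now, units) [-0.04 -0.01  0.23] turn units [-0.02 -0.02 -0.03] rows 1
  row 0 [-0.04 -0.01  0.23] [-0.02 -0.02 -0.03]
```

```bash
python3 -m creep '-0.02 0 0.08 0 0 0; 0 0 0 0 0 0'; python3 -m creep '0 0 0.05 0 0 0; 0 0 0.05 0 0 0';  python3 far.py 0.709 -0.046 0.098 -83.7
```

```text
time: 28.92
eef_pos: [0.7095, -0.0462, 0.1023]
tcp_rot: [-0.001, 0.999, 0.054, 0.001]
force: [0.1, 0.2, 0.5]
width: 0.0004
time: 29.08
eef_pos: [0.7098, -0.0463, 0.0996]
tcp_rot: [-0.001, 0.999, 0.054, 0.001]
force: [-0.1, 0.4, 0.2]
width: 0.0008
t 29.08 pos [ 0.7098 -0.0463  0.0996] F [-0.1  0.4  0.2] w 0.0008 j [-0.41  0.64  0.63  1.34 -0.38  1.28 -1.23]
total shift (tool now, units) [-0.02 -0.01  0.05] turn units [-0.02 -0.02 -0.03] rows 1
  row 0 [-0.02 -0.01  0.05] [-0.02 -0.02 -0.03]
```

```bash
python3 -m creep '0 0 0.04 0 0 0'; python3 -m creep '0 0 0.04 0 0 0'; python3 -m creep '0 0 0.04 0 0 0'; python3 -m creep '0 0 0.04 0 0 0'
```

```text
time: 29.17
eef_pos: [0.7098, -0.0463, 0.0984]
tcp_rot: [-0.001, 0.999, 0.054, 0.001]
force: [-0.6, 0.8, 0.1]
width: 0.0005
time: 29.25
eef_pos: [0.7098, -0.0463, 0.0971]
tcp_rot: [-0.001, 0.999, 0.054, 0.001]
force: [1.0, -0.5, 0.6]
width: 0.0003
time: 29.33
eef_pos: [0.7098, -0.0464, 0.0958]
tcp_rot: [-0.001, 0.999, 0.053, 0.001]
force: [0.1, -0.3, 0.4]
width: 0.0003
time: 29.42
eef_pos: [0.7099, -0.0464, 0.0945]
tcp_rot: [-0.001, 0.999, 0.053, 0.001]
force: [-0.1, -0.1, 0.4]
width: 0.0006
```

```bash
python3 -m creep '0 0 0.03 0 0 0'; python3 -m creep '0 0 0.03 0 0 0'; python3 -m creep '0 0 0.03 0 0 0'
```

```text
time: 29.5
eef_pos: [0.7099, -0.0464, 0.0935]
tcp_rot: [-0.001, 0.999, 0.053, 0.001]
force: [-1.1, 0.4, 2.8]
width: 0.0002
time: 29.58
eef_pos: [0.7099, -0.0463, 0.0928]
tcp_rot: [-0.001, 0.999, 0.054, 0.001]
force: [-1.9, -0.7, 4.9]
width: 0.0001
time: 29.67
eef_pos: [0.7099, -0.0464, 0.0923]
tcp_rot: [-0.001, 0.999, 0.054, 0.001]
force: [-3.8, -0.3, 6.5]
width: 0.0002
```

Contact with the key: 2.8, then 4.9, then 6.5 N. I'll keep on lightly and hold.

```bash
python3 -m creep '0 0 0.035 0 0 0; 0 0 0.035 0 0 0'; python3 -m creep '0 0 0.035 0 0 0; 0 0 0.035 0 0 0'; python3 -m creep '0 0 0.035 0 0 0; 0 0 0.035 0 0 0'
```

```text
time: 29.83
eef_pos: [0.7099, -0.0464, 0.0917]
tcp_rot: [-0.001, 0.999, 0.053, 0.002]
force: [-5.2, 0.1, 10.8]
width: 0.0003
time: 30.0
eef_pos: [0.71, -0.0463, 0.0918]
tcp_rot: [-0.002, 0.999, 0.054, 0.002]
force: [-4.6, 0.3, 9.0]
width: 0.0005
time: 30.17
eef_pos: [0.71, -0.0462, 0.0918]
tcp_rot: [-0.002, 0.999, 0.054, 0.002]
force: [-4.8, 1.0, 8.9]
width: 0.0003
```

Held fully down (2 mm travel, about 9 N) since about 29.75 s. One more row, then release.

```bash
python3 -m creep '0 0 0.035 0 0 0; 0 0 -0.15 0 0 0; 0 0 -0.5 0 0 0; 0 0 -0.8 0 0 0; 0 0 -0.9 0 0 0'; python3 -m creep '0 0 -0.9 0 0 0; -0.5 0 -0.9 0 0 0; -0.9 0 -0.5 0 0 0; -0.9 0 0 0 0 0; -0.9 0 0 0 0 0'; python3 -m creep '-0.9 0 0 0 0 0; 0 0 0 0 0 0; 0 0 0 0 0 0'; python3 look.py wrist w24; python3 look.py scene s24;  python3 look.py top t24
```

```text
time: 30.58
eef_pos: [0.7068, -0.046, 0.1585]
tcp_rot: [-0.002, 0.999, 0.053, -0.002]
force: [-0.1, 0.5, 0.3]
width: 0.0005
time: 31.0
eef_pos: [0.6136, -0.0566, 0.2346]
tcp_rot: [-0.001, 0.999, 0.055, 0.002]
force: [0.6, -0.2, 0.5]
width: 0.0006
time: 31.25
eef_pos: [0.5818, -0.0613, 0.2361]
tcp_rot: [-0.002, 0.999, 0.053, 0.003]
force: [0.9, 0.6, -0.2]
width: 0.0007
```

View pics/w24.png

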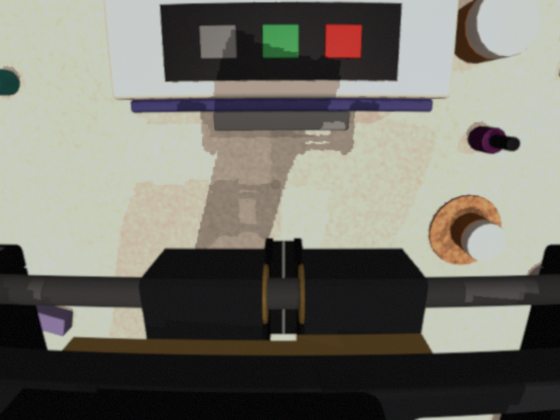

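View pics/s24.png

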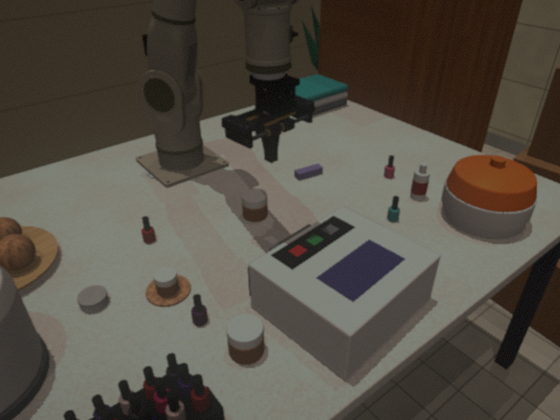

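View pics/t24.png

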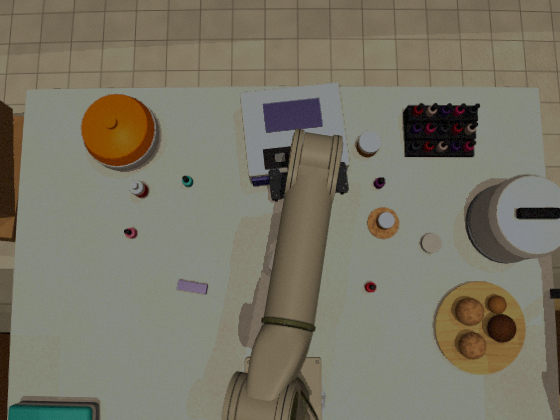

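Everything is in place: drawer front against the box (row 104), jar on the coaster (scene (166,283)), bystanders where they were, robot clear. Handing in.

```bash
python3 - <<'E'
from h import *
print(manip.observe()['time'],manip.job_done())
E
```

```text
the job is handed in; nothing more can be done
31.4 None
```

I handed the job in at 31.4 s. It reported no verdict, so the results below rest on my own checks.

- **Jar:** it stands released and centred on the coaster.
- **Nippers:** they lie flat in the left half of the tray, about 6 cm from the tweezers. The tweezers did not move. I saw this just before shutting the drawer and could not look inside afterwards.
- **Drawer:** I pushed it until it hit its stop. The last view put its pull lip about 31 mm in front of the box edge, where 30 mm means fully shut. The push peaked at about 29 N sideways and 21 N upward before I backed off.
- **Start key:** I pressed the green key about 2 mm down at roughly 9–11 N for about 0.6 s, then let it come up. The red and grey keys were never touched.
- **Other things:** the bystanders look unmoved in the last pictures, and the arm is clear of everything.

**Disagreement with the brief:** the real fingertips sat about 31–35 mm short of the reported tool point. My first attempt to grip the jar therefore closed in the air above it without touching it. I measured the gap from the scene pictures and allowed for it from then on. The heights where things touched fitted that correction within a few millimetres: jar on the coaster, nippers on the tray floor and key contact.

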